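# Photograph a sample bottle from its four sides and file it in the tray

## Robot

A 7-joint arm with a two-finger parallel gripper is mounted at the origin on the work surface. World frame = base frame: x ahead of the robot, y to its left, z up, the work surface at z = 0. Lengths are in mm, angles in rad, forces in N, time in s.
With the tool pointing down it reaches from about 400 to 900 mm from the base axis. Payload 5.5 kg.
Tool frame: the origin (TCP) lies midway between the tips of the shut fingers; the grasp point (between the pads) lies 19 mm behind it; y points along the fingers, x is the direction in which the jaws open and shut, and the axes are right-handed (so a half turn about y gives the same grasp; the last joint's range is limited). The gripper opens to 92 mm and grips with 3 to 60 N. Pads are 19 mm wide; open, the fingers measure 130 mm over their backs; the gripper's body (75 mm by 190 mm) begins 47 mm behind the grasp point.
Start: joints at [-1.085, 0.501, -0.427, 1.55, 0.221, 1.138, -0.21], TCP at [143.586, 633.942, 226.729] pointing down, gripper open.
Joint ranges: [-2.88, 2.88], [-0.31, 2.03], [-1.54, 1.56], [0.2, 2.42], [-1.41, 4.55], [0.19, 2.02], [-2.57, 2.57]. Speed limits (rad/s): [2.57, 2.57, 3.14, 3.14, 3.14, 3.14, 3.14].

## Interface

Orientations are given as a 3x3 rotation matrix whose columns are the frame's x, y, z axes.
In Python, from bench import robot gives the robot as it stands.
- The arm moves only by the tool move_arm, never from a script. Its argument "steps" is text: rows parted by semicolons, each of 6 numbers parted by spaces: the shift along the tool's x, y, z in m, then the turn, a rotation vector about the tool's x, y, z in rad. In form: x y z ax ay az; .... A call has 1 to 20 rows; each row shifts and turns the commanded pose from where the row before left it, along the tool's axes as they then stand; what a row does not reach is not made up. A row lasts 1/10 s, in which the tool goes at most 50 mm and 8.59 degrees, less where a joint would pass 70% of its speed; a pose out of reach is approached as far as the arm can. A call is refused whole if a number of a shift passes 0.05 or a number of a turn 0.15, either way. A call with a gripper value outside its range is refused whole. "hand" is the opening in per cent of the stroke, from 0 (shut) to 100 (fully open), set as the call begins (left out, the last holds). The fingers move at their own pace and stop on an object; the grip force is fixed at half the most. Time passes only in rows, so rows that do not move let the fingers close. It gives the time, the measured TCP pose, the force and the opening at its end, in the units of the state.
- robot.observe(): the state, without advancing time (a new reading comes with each control period).
- robot.snapshot(name): name is "scene" or "top" or "wrist"; returns the picture (400x640x3 uint8, red, green, blue); there is no depth.
- robot.get_calibration(name): a dict with "K" (3x3 intrinsics, pixels), "xyz" and "attitude" of the camera in the world. Camera axes: x right, y up, looking along -z (the intrinsics and any distortion apply to the point x, -y, -z); pixel columns grow to the right and rows downward; lengths in mm; the calibration is good to about 2 mm. A picture is of the moment at which its call begins: read the wrist's pose just before it. get_calibration takes no time and is no camera call; for the wrist camera it gives the pose at the moment of the call.
- robot.close_job(): hands the job in, once; it reports no verdict.
Trained networks look in the newest picture that a camera, given by its name, has taken for a name from the list of things; names that differ only in an ending like _2 or _b are one class to them, and where a whole thing is asked for, a point or a joint stands for the part that bears it (a point fixed in the world has none). Each returns a list of dicts, best first, with "conf" (0 to 1); they miss things now and then, are a little off and sometimes report something else, mostly with a low value. They report only what shows in the picture. A call takes as long as a camera call. They do not tell look-alikes from the thing itself.
- robot.boxes_of(camera, query): "uv" ([column, row] in pixels, amid what is visible of it).
- robot.silhouettes(camera, query): "mask" (400x640 bool, what is visible of it) and "uv" ([column, row] in pixels, amid what is visible of it).
- robot.place_of(camera, query): "uv" ([column, row] in pixels: a listed point, or the origin of a listed thing).
The state is a dict: "time": time; "q": joint angles; "joint_vel": joint speeds; "joint_efforts": joint torques, N m; "position": TCP position; "tool_rot": TCP orientation; "ft_force": force on the tool from outside, world axes, zero at the start; "torque": the same for the moment, N m; "gripper_width": finger opening in mm.
Only numpy, scipy, OpenCV 4.12 (cv2) and the standard library are available. Lean on these libraries where they do the work, as an engineer would, in place of code of your own. Each camera call takes 0.05 s, during which the arm holds its last target.

## Task

Record the square amber sample bottle for the file: holding it by its cap so that no finger covers a side, show it to the tilted inspection camera about 10 cm in front of the lens, centred, squarely facing the lens and upright in the picture, first the label side, then its right-hand side, the back and the left-hand side (right and left as you look at the label), keeping it still for a second at each. Then stand it in the empty compartment of the grey tray with its label towards the tray's low front lip, setting it down rather than dropping it. Do not touch the camera, and leave the other glassware and tools where they are.

Things in the scene. Friction and masses are not known exactly. Their poses are not given: they have to be found in the camera images.
- bottle: square-section amber glass bottle standing on the bench, origin under its centre, z up. Glass body 36 (x) by 56 (y) by 76 mm high, shoulder step to z = 81 mm, thin neck, ribbed round black cap 33 mm across from z = 88 to 118 mm. White label on the wide -x face; looking at the label, the right-hand side is the narrow -y face, the back is +x, the left-hand side is +y. About 0.16 kg
- bottle_mid (a point): centre of the square bottle, on its axis half-way up, 59 mm above its underside; axes as the bottle's
- label (a point): centre of the label (44 x 52 mm) on the bottle's wide -x face, 38 mm above its underside and 18 mm from its axis; axes as the bottle's
- camera: fixed inspection camera stand: grey base plate 200 x 150 x 16 mm, origin at its underside 10 mm in from the front (-x) edge; steel column 340 mm high at x = +160 mm, with a clamp 300 mm up that holds the camera head out towards -x, the lens about over the origin, tilted down by 0.2 to 0.5 rad. Its front (-x) looks roughly towards the robot
- lens (a point): centre of the lens glass, in the front face of the white ring light (62 mm across). Axes: the camera looks along -x, y is level, z is up in the picture. The head behind it is 46 mm high, 34 mm wide, 115 mm long to its pivot
- tray: fixed grey plastic tray, 54 mm (x) by 214 mm (y); origin at the centre of its underside. Floor at z = 6 mm; three compartments side by side along y at y = -70, 0 and +70 mm, each 46 mm (x) by 66 mm (y) inside; back (+x), end and dividing walls 42 mm high and 4 mm thick, front lip (-x) only 18 mm high
- empty_bay (a point): centre of the felt-lined floor of the empty compartment; axes as the tray's
- round_bottle: bystander: round amber bottle 52 mm across, 122 mm high, standing near the square bottle; origin under its centre
- flask: bystander: clear conical flask with glass stopper, 68 mm across at the foot, 31 mm across at the neck lip (104 mm up), 128 mm high, standing near the square bottle; origin under its centre
- beaker: bystander: clear glass beaker 52 mm across, 66 mm high, near the square bottle; origin under its centre
- dish: bystander: white porcelain dish 64 mm across, 28 mm high; origin under its centre
- spatula: bystander: narrow steel laboratory spatula, 175 mm long, 14 mm wide, 4 mm thick, lying flat along its x; origin under its middle
- jar_a: bystander: amber jar 42 mm across, 52 mm high, standing in one compartment of the tray; origin under its centre
- jar_b: bystander: white jar 42 mm across, 52 mm high, standing in another compartment of the tray; origin under its centre
Not all that is in view belongs to the job. Leave any green or red look-alike of the bottle alone.

How it is judged (in metres and radians):
On the way, in this order (a step that is already met when the one before it is completed fails the run):
1. the label side is held still before the lens, square to it, upright in the picture, centred to 22 mm, about 10 cm off, fingers on the cap only (x of bottle_mid in the frame of lens between -0.155 and -0.09 m and y of bottle_mid in the frame of lens between -0.022 and 0.022 m and z of bottle_mid in the frame of lens between -0.022 and 0.022 m and x of lens in the frame of bottle_mid below -0.05 m and angle between the x axis of bottle_mid and the x axis of lens, either way round below 0.22 rad and angle between the z axis of bottle_mid and the z axis of lens, either way round below 0.22 rad and z of the grasp point in the frame of bottle_mid above 0.022 m and linear speed of bottle below 0.03 m/s and angular speed of bottle below 0.2 rad/s), for 0.6 s.
2. the right-hand side is held still before the lens, square to it, upright in the picture, centred to 22 mm, about 10 cm off, fingers on the cap only (x of bottle_mid in the frame of lens between -0.155 and -0.09 m and y of bottle_mid in the frame of lens between -0.022 and 0.022 m and z of bottle_mid in the frame of lens between -0.022 and 0.022 m and y of lens in the frame of bottle_mid below -0.05 m and angle between the y axis of bottle_mid and the x axis of lens, either way round below 0.22 rad and angle between the z axis of bottle_mid and the z axis of lens, either way round below 0.22 rad and z of the grasp point in the frame of bottle_mid above 0.022 m and linear speed of bottle below 0.03 m/s and angular speed of bottle below 0.2 rad/s), for 0.6 s.
3. the back is held still before the lens, square to it, upright in the picture, centred to 22 mm, about 10 cm off, fingers on the cap only (x of bottle_mid in the frame of lens between -0.155 and -0.09 m and y of bottle_mid in the frame of lens between -0.022 and 0.022 m and z of bottle_mid in the frame of lens between -0.022 and 0.022 m and x of lens in the frame of bottle_mid above 0.05 m and angle between the x axis of bottle_mid and the x axis of lens, either way round below 0.22 rad and angle between the z axis of bottle_mid and the z axis of lens, either way round below 0.22 rad and z of the grasp point in the frame of bottle_mid above 0.022 m and linear speed of bottle below 0.03 m/s and angular speed of bottle below 0.2 rad/s), for 0.6 s.
4. the left-hand side is held still before the lens, square to it, upright in the picture, centred to 22 mm, about 10 cm off, fingers on the cap only (x of bottle_mid in the frame of lens between -0.155 and -0.09 m and y of bottle_mid in the frame of lens between -0.022 and 0.022 m and z of bottle_mid in the frame of lens between -0.022 and 0.022 m and y of lens in the frame of bottle_mid above 0.05 m and angle between the y axis of bottle_mid and the x axis of lens, either way round below 0.22 rad and angle between the z axis of bottle_mid and the z axis of lens, either way round below 0.22 rad and z of the grasp point in the frame of bottle_mid above 0.022 m and linear speed of bottle below 0.03 m/s and angular speed of bottle below 0.2 rad/s), for 0.6 s.
At the end, for the whole second after the job is handed in: the square bottle stands upright on the floor of the empty compartment (centre within 10 mm of its middle, tilt under 0.1 rad), label towards the tray's low front lip (within 0.3 rad), released and at rest (horizontal distance between bottle_mid and empty_bay below 0.01 m and angle between bottle_mid's own z axis and vertical below 0.1 rad and height (world z) of bottle_mid between 0.06 and 0.071 m and x of label in the frame of empty_bay below -0.008 m and angle between the x axis of bottle_mid and the x axis of empty_bay, either way round below 0.3 rad and linear speed of bottle below 0.02 m/s); the robot touches nothing.
It fails at once if the round bottle, flask or beaker by the square bottle is pushed more than 3 cm or tipped (distance of any of round_bottle, flask, beaker from where it was at the start of the episode above 0.03 m or angle between any of round_bottle, flask, beaker's own z axis and vertical above 0.5 rad).
It fails at once if the dish or spatula is moved more than 3 cm (distance of any of dish, spatula from where it was at the start of the episode above 0.03 m or angle between dish's own z axis and vertical above 0.5 rad).
It fails at once if a jar in the tray is moved more than 3 cm or tipped (distance of any of jar_a, jar_b from where it was at the start of the episode above 0.03 m or angle between any of jar_a, jar_b's own z axis and vertical above 0.5 rad).
It fails at once if the camera or its stand is touched (contact force between camera and anything else above 2 N).
It fails at once if the square bottle is let go more than 3 cm above where it should stand (height (world z) of bottle_mid above 0.096 m and contact force between the fingers and bottle below 0.1 N).
It also fails if it takes over 64 s, if anything falls off the work surface, if the arm or the gripper's body presses on something with over 40 N, if the wrist force passes 120 N, or if a joint passes its speed limit or range.

## Working session

There is one attempt and no reset: what is moved stays moved. The work goes in short steps, Python scripts to look and compute and a tool call to move; the robot and the scene stay as the last step left them, time stands still between calls to the robot, and variables do not carry over. Pictures are saved under pics/ and viewed, and the job is handed in when it is done.

Besides the shell and the picture viewer there is one more tool, called after ">>>" as name(argument=value, ...) on one line, values as JSON. move_arm: Moves the arm, as the interface text tells. Its arguments: {"type":"object","properties":{"steps":{"type":"string"},"hand":{"type":"number"}},"required":["steps"]}

```bash
ls; mkdir -p pics; python3 - <<'E'
from bench import robot
import cv2
o=robot.observe(); print(o)
for n in ("scene","top","wrist"):
    c=robot.get_calibration(n); print(n,c)
    im=robot.snapshot(n); cv2.imwrite(f"pics/{n}0.png",im[:,:,::-1])
E
```

```text
pics
{'time': 0.0, 'q': array([-1.08479914,  0.50185186, -0.42684705,  1.5514667 ,  0.22080268,
        1.13827631, -0.21029915]), 'joint_vel': array([ 2.80658062e-04, -1.22539249e-03, -8.99197419e-04, -3.94269059e-05,
       -8.74199566e-04,  4.37053460e-05, -1.35896376e-03]), 'joint_efforts': array([-3.08863118e-04, -5.66581535e+01, -5.81656560e+00, -2.79105252e+01,
       -6.88322866e-02,  3.06635443e-02,  1.90624860e-04]), 'position': array([143.47479902, 633.24570582, 225.67381753]), 'tool_rot': array([[ 2.20851591e-01, -5.19170671e-04, -9.75307288e-01],
       [ 9.75305503e-01, -1.86808893e-03,  2.20852181e-01],
       [-1.93662072e-03, -9.99998120e-01,  9.37796013e-05]]), 'ft_force': array([ 0.01862187, -0.13739061,  0.3620749 ]), 'torque': array([ 0.00605549, -0.00390198,  0.02324872]), 'gripper_width': 91.9100684216812}
scene {'K': array([[492.39385798,   0.        , 317.73562566],
       [  0.        , 492.39385798, 202.01266846],
       [  0.        ,   0.        ,   1.        ]]), 'xyz': array([1325.34620764,   84.16100633, 1205.03664005]), 'attitude': array([[-0.16691764
[... 193 characters left out ...]
  [  0.        , 479.52374928, 190.96578934],
       [  0.        ,   0.        ,   1.        ]]), 'xyz': array([ 291.82582561,  -30.41555582, 1463.63267657]), 'attitude': array([[ 0.01283408,  0.98397601, -0.1778384 ],
       [-0.99944717,  0.01807867,  0.02790174],
       [ 0.03066973,  0.17738199,  0.98366407]])}
wrist {'K': array([[316.19913661,   0.        , 319.07658229],
       [  0.        , 316.19913661, 199.89667921],
       [  0.        ,   0.        ,   1.        ]]), 'xyz': array([ 64.21660186, 650.88209077, 383.33444411]), 'attitude': array([[ 0.22119907, -0.9301965 , -0.29292567],
       [ 0.97522631,  0.21032238,  0.06854302],
       [-0.00214965, -0.30083047,  0.95367521]])}
```

View pics/scene0.png

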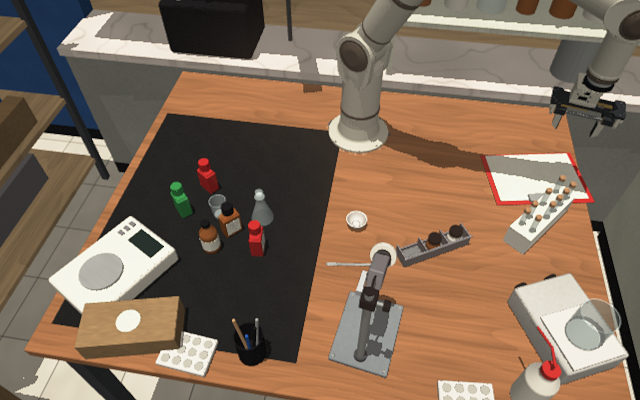

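View pics/top0.png

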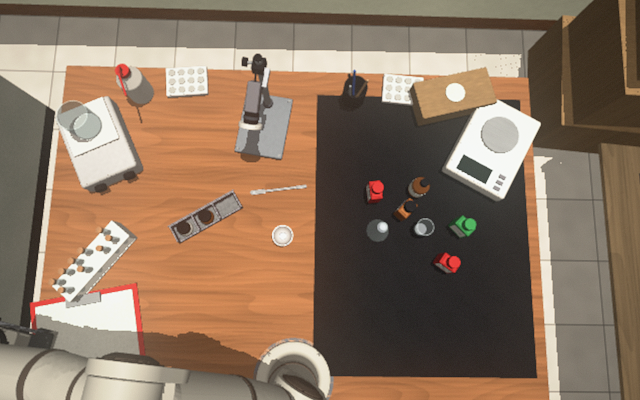

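View pics/wrist0.png

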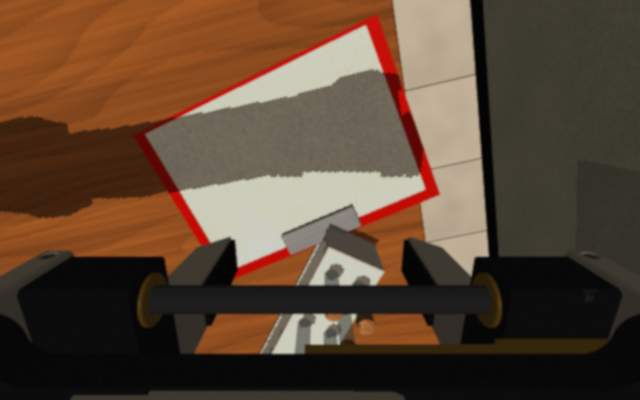

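```bash
cat > h.py <<'E'
import numpy as np, cv2
from bench import robot
C={n:robot.get_calibration(n) for n in("scene","top")}
def ray(n,uv,c=None):
    c=c or C[n];K=c["K"];p=np.linalg.inv(K)@[uv[0],uv[1],1];d=c["attitude"]@[p[0],-p[1],-p[2]]
    return c["xyz"],d/np.linalg.norm(d)
def plane(n,uv,z,c=None):
    o,d=ray(n,uv,c);return o+d*(z-o[2])/d[2]
def proj(n,X,c=None):
    c=c or C[n];p=c["attitude"].T@(np.asarray(X,float)-c["xyz"]);q=c["K"]@[p[0],-p[1],-p[2]];return q[:2]/q[2]
def tri(obs):
    A=np.zeros((3,3));b=np.zeros(3);R=[]
    for n,uv,*c in obs:
        o,d=ray(n,uv,*c);P=np.eye(3)-np.outer(d,d);A+=P;b+=P@o;R.append((o,P))
    X=np.linalg.solve(A,b);return X,[np.linalg.norm(P@(X-o)) for o,P in R]
E
python3 - <<'E'
from h import *
np.set_printoptions(precision=1,suppress=True)
for n in("scene","top"):
    im=robot.snapshot(n)
    for q in ["bottle","bottle_mid","label","lens","camera","tray","empty_bay","round_bottle","flask","beaker","dish","spatula","jar_a","jar_b"]:
        r=robot.place_of(n,q)
        z={"lens":300,"bottle_mid":59,"label":38,"empty_bay":6}.get(q,0)
        print(n,q,[(np.array(x["uv"]),round(x["conf"],2),plane(n,x["uv"],z)) for x in r[:4]])
    if n=="scene": cr=cv2.resize(im[150:265,150:290],None,fx=4,fy=4,interpolation=2)
    else: cr=cv2.resize(im[40:260,170:490],None,fx=2.4,fy=2.4,interpolation=2)
    cv2.imwrite(f"pics/{n}_crop.png",cr[:,:,::-1])
im=robot.snapshot("scene");cv2.imwrite("pics/scene_crop2.png",cv2.resize(im[205:385,320:480],None,fx=3.3,fy=3.3,interpolation=2)[:,:,::-1])
E
```

```text
scene bottle [(array([208.6, 184.8]), 0.96, array([ 332.5, -454. ,    0. ])), (array([261. , 249.5]), 0.69, array([ 552.2, -223.8,    0. ])), (array([182.4, 209.5]), 0.68, array([ 445.5, -503.6,    0. ]))]
scene bottle_mid [(array([257.2, 236.9]), 0.95, array([ 549.8, -229.8,   59. ])), (array([207.6, 171.6]), 0.79, array([ 327.6, -448. ,   59. ])), (array([180.9, 196.8]), 0.75, array([ 441.8, -496.2,   59. ])), (array([229.2, 216.5]), 0.7, array([ 491.5, -329.3,   59. ]))]
scene label [(array([187.6, 199.1]), 0.9, array([ 431.2, -483.2,   38. ])), (array([264.6, 239.9]), 0.74, array([ 542.4, -211.8,   38. ])), (array([234.5, 222.6]), 0.69, array([ 495.9, -314.9,   38. ])), (array([212.8, 176.6]), 0.61, array([ 327.7, -434.5,   38. ]))]
scene lens [(array([381.5, 253.3]), 0.87, array([711.4, 116.1, 300. ]))]
scene camera [(array([372.3, 305.3]), 0.86, array([679.6, 116.6,   0. ]))]
scene tray [(array([433.4, 245.9]), 0.89, array([457. , 275.4,   0. ])), (array([409.4, 254.5]), 0.17, array([498.9, 207.1,   0. ]))]
scene empty_bay [(array([411., 256.]), 0.63, array([507.5, 211.3,   6. 
[... 1949 characters left out ...]
nd_bottle [(array([415.5, 187.2]), 0.81, array([ 573.8, -367.5,    0. ]))]
top flask [(array([379.4, 228.5]), 0.72, array([ 442.6, -253. ,    0. ])), (array([416.2, 187.4]), 0.54, array([ 573.2, -369.7,    0. ]))]
top beaker [(array([422.4, 230.3]), 0.72, array([ 439.2, -385.9,    0. ]))]
top dish [(array([285.5, 241. ]), 0.57, array([400. ,  33.8,   0. ]))]
top spatula [(array([283. , 192.2]), 0.53, array([550.4,  45.5,   0. ]))]
top jar_a [(array([184.7, 229.8]), 0.53, array([429.2, 339.7,   0. ])), (array([207.9, 213.4]), 0.52, array([480.5, 272.6,   0. ]))]
top jar_b [(array([184.7, 229.8]), 0.53, array([429.2, 339.7,   0. ])), (array([207.9, 213.4]), 0.52, array([480.5, 272.6,   0. ]))]
```

```bash
ls pics
```

```text
scene0.png
scene_crop.png
scene_crop2.png
top0.png
top_crop.png
wrist0.png
```

View pics/scene_crop.png

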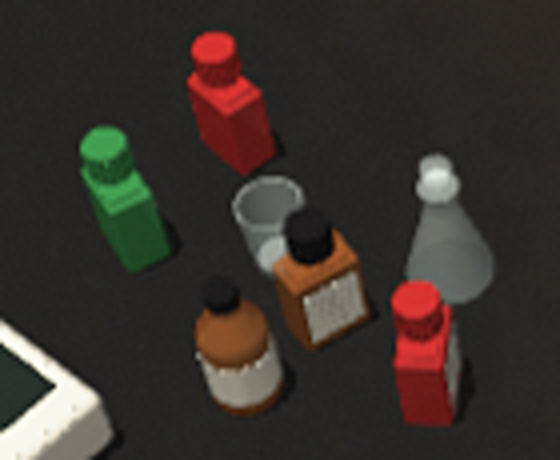

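View pics/top_crop.png

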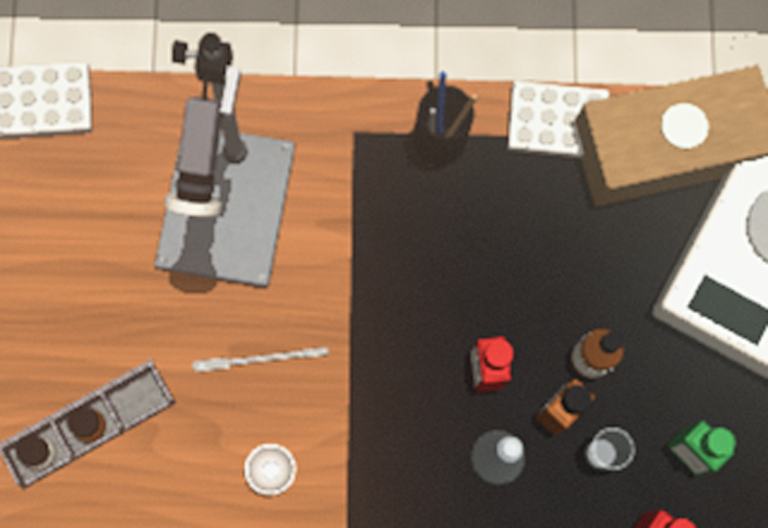

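View pics/scene_crop2.png

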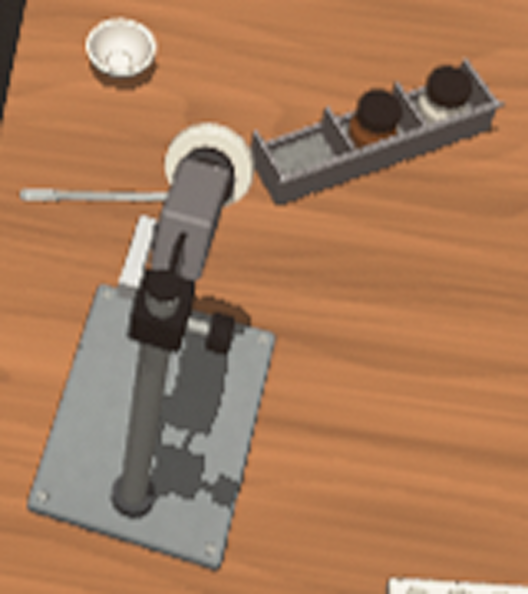

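```bash
python3 - <<'E'
from h import *
np.set_printoptions(precision=4,suppress=True)
q=[-1.08479914,0.50185186,-0.42684705,1.5514667,0.22080268,1.13827631,-0.21029915]
def T(al,a,d,t):
    ca,sa,ct,st=np.cos(al),np.sin(al),np.cos(t),np.sin(t)
    return np.array([[ct,-st,0,a],[st*ca,ct*ca,-sa,-d*sa],[st*sa,ct*sa,ca,d*ca],[0,0,0,1]])
h=np.pi/2
P=[(0,0,267),(-h,0,0),(h,0,293),(h,52.5,0),(h,77.5,342.5),(h,0,0),(-h,76,97)]
M=np.eye(4)
for (al,a,d),t in zip(P,q): M=M@T(al,a,d,t)
print(M, np.hypot(*M[:2,3]), np.arctan2(M[1,3],M[0,3]), np.hypot(143.47,633.2))
print(robot.observe()["position"])
# points
t,r=tri([("scene",[381.5,253.3]),("top",[249.2,127.3])]);print("lens",t,r)
for z in (0,76,118):
  for uv in ([228.75,236.25],[241.75,228.75],[222.5,230]): print(z,plane("scene",uv,0)); 
  break
E
```

```text
[[   0.2133   -0.977    -0.0044   84.3341]
 [  -0.9762   -0.2133    0.0395 -583.2695]
 [  -0.0396   -0.0041   -0.9992  312.4745]
 [   0.        0.        0.        1.    ]] 589.3348072504524 -1.4272028840965494 649.2502452059607
[143.5841 633.9489 226.7259]
lens [677.4653 121.6631 250.8224] [np.float64(3.8451019791229752), np.float64(3.8451019791229655)]
0 [ 521.4395 -330.9341    0.    ]
0 [ 487.9754 -299.7232    0.    ]
0 [ 502.0324 -356.2011    0.    ]
```

>>> move_arm(steps="-0.045 0 0 0 0 0; -0.045 0 0 0 0 0; -0.045 0 0 0 0 0; -0.045 0 0 0 0 0; 0 0 -0.046 0 0.1 0; 0 0 -0.046 0 0.1 0; 0 0 -0.046 0 0.1 0; 0 0 -0.046 0 0.1 0; 0 0 -0.046 0 0.1 0; 0 0 -0.046 0 0.1 0", hand=100)

```text
time: 2.7
position: [347.7, 333.8, 227.1]
tool_rot: [[0.736, 0.001, -0.677], [0.677, 0.001, 0.736], [0.001, -1.0, 0.0]]
ft_force: [0.3, 1.0, -0.3]
gripper_width: 91.5
```

```bash
cat >> h.py <<'E'
import json,os
np.set_printoptions(precision=3,suppress=True)
def snap(n,name):
    c=robot.get_calibration(n); im=robot.snapshot(n); cv2.imwrite("pics/"+name,im[:,:,::-1])
    json.dump({k:np.asarray(v).tolist() for k,v in c.items()},open("pics/"+name+".json","w")); return im,c
def cal(name): return {k:np.array(v) for k,v in json.load(open("pics/"+name+".json")).items()}
def log():
    o=robot.observe(); open("log.jsonl","a").write(json.dumps({k:np.asarray(o[k]).tolist() for k in("time","q","position","tool_rot")})+"\n")
    print("t",o["time"],"q",o["q"],"p",o["position"],"F",o["ft_force"],"w",o["gripper_width"]); return o
E
python3 - <<'E'
from h import *
log()
im,c=snap("wrist","w1.png")
for q in ["tray","empty_bay","jar_a","lens","camera","dish"]:
    print(q,[(np.array(x["uv"]),round(x["conf"],2),plane(0,x["uv"],{"empty_bay":6,"lens":260}.get(q,0),c)) for x in robot.place_of("wrist",q)])
E
```

```text
t 2.7 q [-0.638  0.175 -0.203  1.967  0.042  1.002 -0.116] p [347.726 333.759 227.122] F [ 0.295  0.952 -0.327] w 91.50800739676835
tray [(array([348.9, 258.4]), 0.98, array([461.108, 270.148,   0.   ]))]
empty_bay [(array([342.5, 307.7]), 0.75, array([505.781, 210.591,   6.   ])), (array([352.4, 266. ]), 0.33, array([469.889, 267.092,   6.   ]))]
jar_a [(array([349.8, 266.3]), 0.79, array([470.405, 262.364,  -0.   ])), (array([364.1, 215.8]), 0.64, array([432.685, 327.567,   0.   ])), (array([340.8, 304.9]), 0.26, array([504.123, 209.442,   0.   ]))]
lens []
camera []
dish [(array([222. , 342.4]), 0.94, array([419.26 ,  42.803,   0.   ]))]
```

View pics/w1.png

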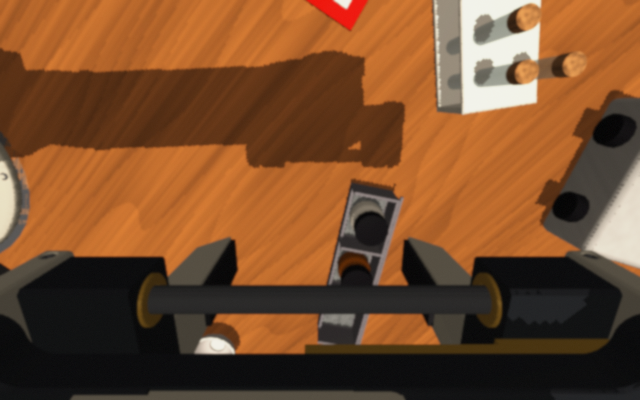

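>>> move_arm(steps="0 0 -0.046 0 0.1 0; 0 0 -0.046 0 0.1 0; 0 0 -0.046 0 0.1 0; 0 0 -0.046 0 0.1 0; 0 0 -0.02 0 0.05 0")

```text
time: 3.55
position: [457.1, 161.6, 226.8]
tool_rot: [[0.958, 0.001, -0.288], [0.288, -0.001, 0.958], [0.0, -1.0, -0.001]]
ft_force: [-0.5, 0.6, -0.3]
gripper_width: 92.1
```

```bash
python3 - <<'E'
from h import *
log()
im,c=snap("wrist","w2.png")
for q in ["tray","empty_bay","jar_a","lens","camera","dish"]:
    print(q,[(np.array(x["uv"]),round(x["conf"],2),plane(0,x["uv"],{"empty_bay":6,"lens":260}.get(q,0),c)) for x in robot.place_of("wrist",q)])
E
```

```text
t 3.55 q [-0.399  0.174  0.002  1.967  0.001  1.    -0.104] p [457.083 161.639 226.797] F [-0.452  0.573 -0.257] w 92.06567225294083
tray []
empty_bay [(array([370.2, 140.8]), 0.69, array([505.275, 212.224,   6.   ]))]
jar_a [(array([340.6,  10.8]), 0.81, array([429.832, 332.841,   0.   ]))]
lens []
camera [(array([464.4, 240.3]), 0.58, array([670.162, 124.275,   0.   ]))]
dish [(array([260.6, 244.9]), 0.57, array([412.363,  39.763,   0.   ]))]
```

View pics/w2.png

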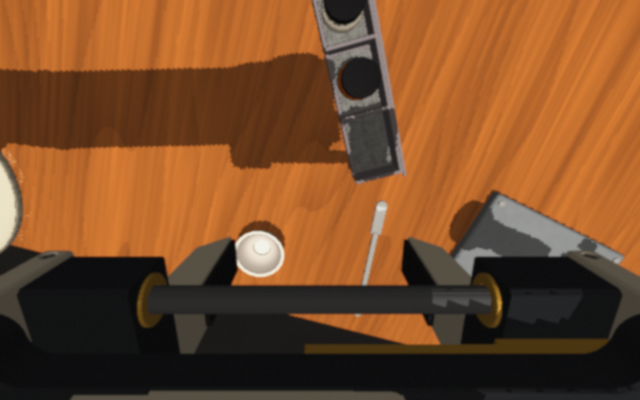

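```bash
python3 - <<'E'
import cv2
im=cv2.imread("pics/w2.png")[0:200,290:430]
cv2.imwrite("pics/w2c.png",cv2.resize(im,None,fx=4,fy=3,interpolation=2) if 0 else cv2.resize(im,None,fx=3,fy=3,interpolation=2))
E
```

```text
(no output)
```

View pics/w2c.png

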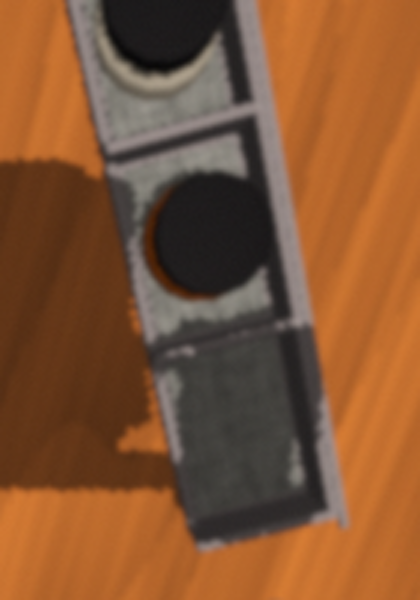

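```bash
cat > traymodel.py <<'E'
from h import *
from scipy.optimize import least_squares
c=cal("w2.png")
obs=[((25,-35,42),(390,107.3)),((25,35,42),(373.3,35)),((27,-107,42),(405,175.7)),((-27,-107,42),(355.7,182.7))]
lines=[((27,42),(377.7,0)),((-27,18),(313.3,0))]
def W(p,X):
    x,y,t=p;R=np.array([[np.cos(t),-np.sin(t)],[np.sin(t),np.cos(t)]])
    return np.r_[R@np.array(X[:2])+[x,y],X[2]]
def f(p):
    r=[]
    for X,uv in obs: r+=list(proj(0,W(p,X),c)-uv)
    for (xl,z),uv in lines:
        P=plane(0,uv,z,c); t=p[2]
        r.append((( P[:2]-p[:2])@[np.cos(t),np.sin(t)]-xl)/1.2)
    return r
s=least_squares(f,[462,272,.51])
if __name__=="__main__":
    print(s.x,np.array(f(s.x)),"bay",W(s.x,(0,-70,6)))
    im=cv2.imread("pics/w2.png"); im=cv2.resize(im,None,fx=3,fy=3,interpolation=2)
    def ln(a,b,col):
        a,b=[tuple(int(v) for v in (proj(0,W(s.x,k),c)+.5)*3) for k in(a,b)]; cv2.line(im,a,b,col,1)
    ln((27,-107,42),(27,107,42),(0,255,0));ln((-27,-107,18),(-27,107,18),(0,255,0))
    for y in(-107,-103,-35,35): ln((-27,y,42),(27,y,42),(255,255,0))
    ln((-23,-103,6),(23,-103,6),(0,0,255));ln((-23,-37,6),(23,-37,6),(0,0,255));ln((23,-103,6),(23,-37,6),(0,0,255));ln((-23,-103,6),(-23,-37,6),(0,0,255))
    cv2.imwrite("pics/w2o.png",im[0:600,870:1290])
E
python3 traymodel.py
```

```text
[467.414 270.226   0.538] [ 0.088  0.311  4.013  0.055 -1.548 -2.781 -0.026  1.744  3.348  0.09 ] bay [503.306 210.128   6.   ]
```

View pics/w2o.png

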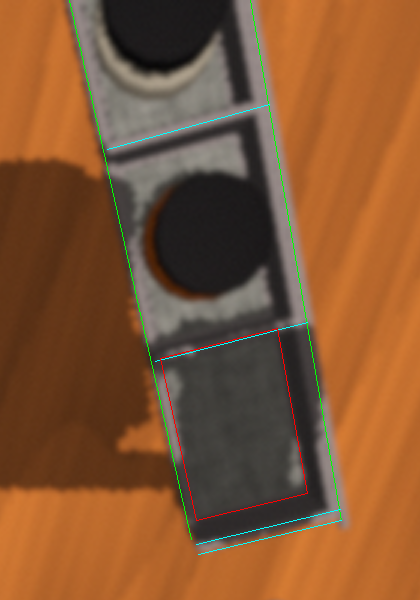

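>>> move_arm(steps="0 0 -0.046 0 0.1 0; 0 0 -0.046 0 0.1 0; -0.02 0 0 0 0 -0.14; -0.02 0 0 0 0 -0.14; 0 0 0 0 0 -0.14; 0 0 0 0 0 -0.14; 0 0 0 0 0 -0.14; 0 0 0 0 0 0")

```text
time: 4.7
position: [435.9, 80.7, 240.0]
tool_rot: [[0.889, 0.445, -0.109], [0.078, 0.088, 0.993], [0.452, -0.891, 0.044]]
ft_force: [0.7, 0.1, -1.1]
gripper_width: 91.4
```

```bash
python3 - <<'E'
from h import *
log()
im,c=snap("wrist","w3.png")
for q in ["empty_bay","lens","camera"]:
    print(q,[(np.array(x["uv"]),round(x["conf"],2),plane(0,x["uv"],{"empty_bay":6,"lens":250}.get(q,0),c)) for x in robot.place_of("wrist",q)])
E
```

```text
t 4.7 q [ 0.053 -0.201 -0.285  2.398 -0.079  0.467 -0.079] p [435.938  80.654 240.044] F [ 0.73   0.117 -1.119] w 91.44334808072006
empty_bay [(array([290. ,  75.9]), 0.6, array([504.489, 207.806,   6.   ]))]
lens [(array([575.8, 181.2]), 0.58, array([667.465, 122.274, 250.   ]))]
camera [(array([388.3, 152.2]), 0.94, array([672.831, 122.406,   0.   ]))]
```

View pics/w3.png

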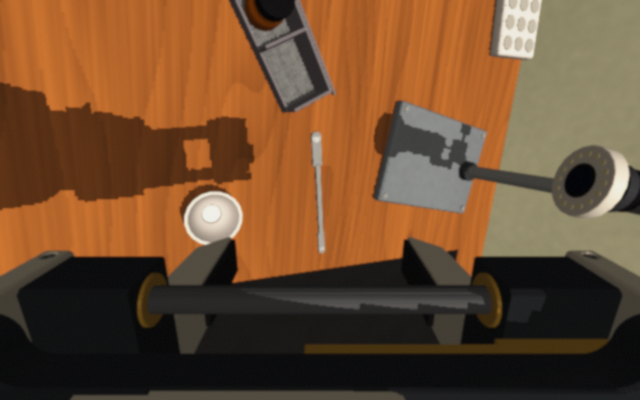

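```bash
python3 - <<'E'
import cv2
im=cv2.imread("pics/w3.png")
cv2.imwrite("pics/w3a.png",cv2.resize(im[130:230,540:640],None,fx=6,fy=6,interpolation=2))
cv2.imwrite("pics/w3b.png",cv2.resize(im[90:225,365:500],None,fx=4,fy=4,interpolation=2))
for n,(a,b,c,d) in {"scene":(235,330,340,420),"top":(50,170,225,300)}.items():
    im=cv2.imread(f"pics/{n}0.png"); cv2.imwrite(f"pics/{n}_L.png",cv2.resize(im[a:b,c:d],None,fx=6 if n=="scene" else 5,fy=6 if n=="scene" else 5,interpolation=2))
E
```

```text
(no output)
```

View pics/w3a.png

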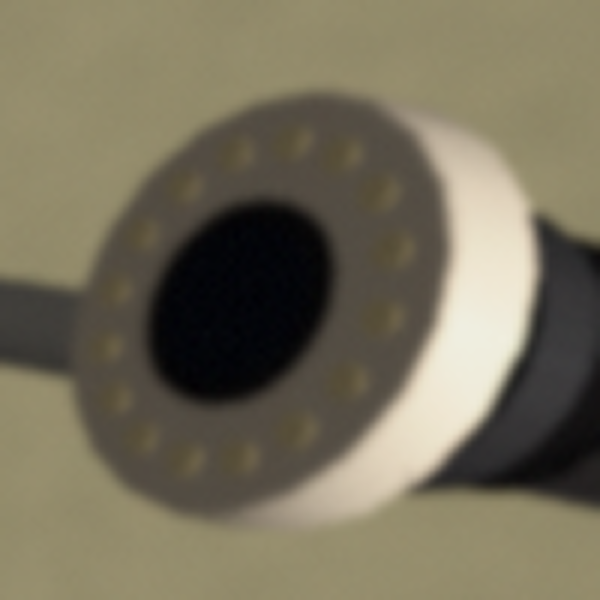

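View pics/w3b.png

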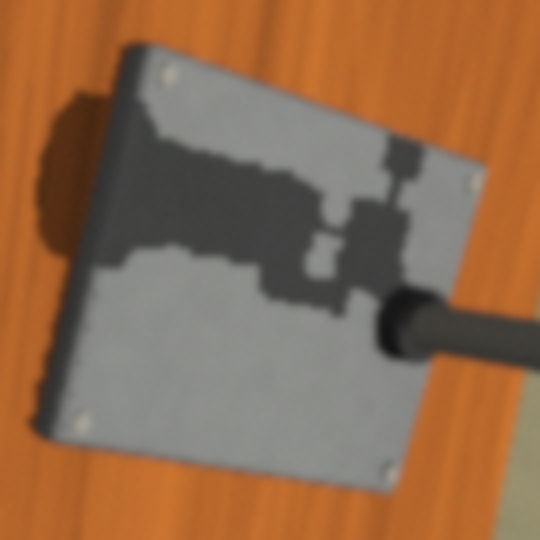

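View pics/top_L.png

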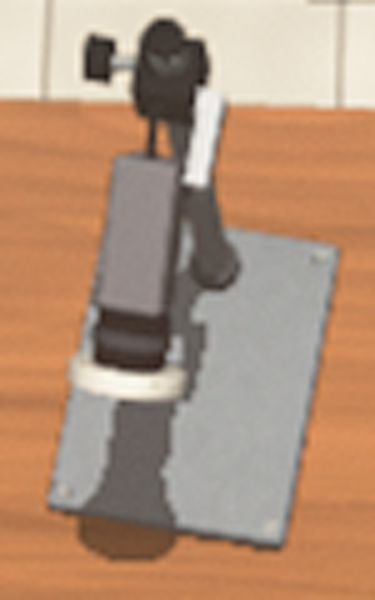

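View pics/scene_L.png

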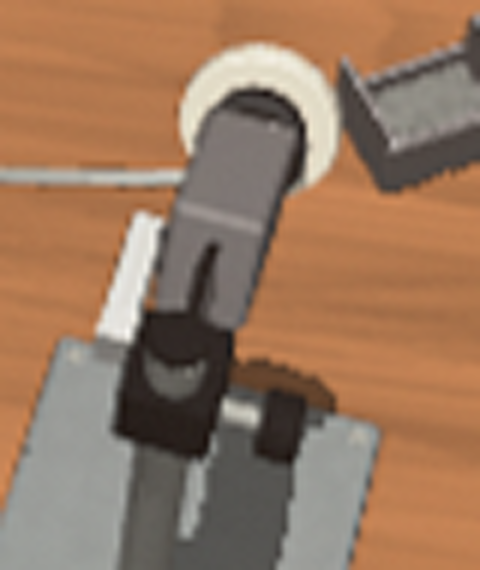

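```bash
cat > lensfit.py <<'E'
from h import *
from scipy.optimize import least_squares
c=cal("w3.png")
pts=np.array([(75,330),(100,240),(150,170),(210,120),(300,93),(380,103),(430,160),(447,230),(435,300),(400,370),(350,430),(290,485),(220,518),(150,490),(100,430)])/6+[540,130]-.4
# lens-hole contour r unknown
hole=np.array([(150,310),(175,250),(215,213),(270,200),(320,225),(333,270),(310,340),(270,385),(220,405),(170,380)])/6+[540,130]-.4
# base plate corners (top face z=16)
base=[((-10,75,16),(365+150/4,90+45/4)),((-10,-75,16),(365+55/4,90+437/4)),((190,75,16),(365+485/4,90+165/4)),((190,-75,16),(365+390/4,90+490/4))]
def axes(yaw,t):
    x=np.array([np.cos(yaw)*np.cos(t),np.sin(yaw)*np.cos(t),np.sin(t)]);y=np.array([-np.sin(yaw),np.cos(yaw),0]);return x,y,np.cross(x,y)
def dist(p,r,P):
    x,y,z=axes(p[3],p[4]);out=[]
    for uv in P:
        o,d=ray(0,uv,c);s=((p[:3]-o)@x)/(d@x);Q=o+s*d-p[:3];out.append((np.hypot(Q@y,Q@z)-r))
    return out
def f(p):
    r=dist(p,31,pts)+dist(p,p[5],hole)
    x=axes(p[3],p[4])[0]; 
    q=proj("scene",p[:3]+14*x)-[383.3,255]; r+=list(q*1.0)
    return r
def fb(p):
    r=[];R=np.array([[np.cos(p[2]),-np.sin(p[2])],[np.sin(p[2]),np.cos(p[2])]])
    for X,uv in base: r+=list(proj(0,np.r_[R@X[:2]+p[:2],X[2]],c)-uv)
    return r
s=least_squares(f,[667,122,250,-.15,.4,14]);b=least_squares(fb,[672,123,-.15])
if __name__=="__main__":
    print("lens",s.x,"rms",np.sqrt(np.mean(s.fun**2)),s.fun[-2:]);print("base",b.x,np.sqrt(np.mean(b.fun**2)))
    print("top px of lens",proj("top",s.x[:3]), "tilt from height",np.arcsin((300-s.x[2])/115))
    s2=least_squares(lambda p:f(p)[:-2],s.x);print("wrist only",s2.x)
E
python3 lensfit.py
```

```text
lens [676.349 123.508 248.206  -0.131   0.529  15.259] rms 0.8873242281887208 [-0.217  1.164]
base [671.795 123.208  -0.152] 1.3351378686167874
top px of lens [250.072 127.945] tilt from height 0.4671942540897158
wrist only [688.995 122.554 242.893  -0.127   0.492  15.458]
```

```bash
cat > kin.py <<'E'
from h import *
from scipy.optimize import least_squares
from scipy.spatial.transform import Rotation as Ro
def T(al,a,d,t):
    ca,sa,ct,st=np.cos(al),np.sin(al),np.cos(t),np.sin(t)
    return np.array([[ct,-st,0,a],[st*ca,ct*ca,-sa,-d*sa],[st*sa,ct*sa,ca,d*ca],[0,0,0,1]])
H=np.pi/2
def fk(q,p):
    d1,d3,a4,a5,d5,a7,d7,B,tw,o2,o4,o6=p
    M=T(0,0,d1,q[0]+B)@T(-H,0,0,q[1]+o2)@T(H,0,d3,q[2])@T(H,a4,0,q[3]+o4)@T(H,a5,d5,q[4])@T(H,0,0,q[5]+o6)@T(-H,a7,d7,q[6])
    c,s=np.cos(tw),np.sin(tw)
    # tool: y along flange z ; x=(c,s,0); z = x cross y
    R=M[:3,:3]@np.array([[c,0,s],[s,0,-c],[0,1,0]]) 
    return M[:3,3],R
D=[dict(q=[-1.08479914,0.50185186,-0.42684705,1.5514667,0.22080268,1.13827631,-0.21029915],position=[143.47,633.25,225.67],tool_rot=[[2.20851591e-01,-5.19170671e-04,-9.75307288e-01],[9.75305503e-01,-1.86808893e-03,2.20852181e-01],[-1.93662072e-03,-9.99998120e-01,9.37796013e-05]])]
D+=[json.loads(l) for l in open("log.jsonl")]
def res(p):
    r=[]
    for d in D:
        x,R=fk(d["q"],p);r+=list((x-d["position"])/1);r+=list((R-np.array(d["tool_rot"])).ravel()*300)
    r+=list((np.array(p[9:])*300)); r+=list((np.array(p[:7])-P0[:7])/100)
    return r
P0=np.array([267,293,52.5,77.5,342.5,76,97+172,0,0,0,0,0.])
best=None
for B in (0.74,-2.4,2.5):
  for tw in(0,1.57,3.14,-1.57):
    p=P0.copy();p[7]=B;p[8]=tw
    s=least_squares(res,p)
    if best is None or s.cost<best.cost: best=s
P=best.x
if __name__=="__main__":
    print(best.cost,P)
    for d in D: x,R=fk(d["q"],P);print(x-d["position"],np.abs(R-np.array(d["tool_rot"])).max())
E
python3 kin.py
```

```text
406357.3734647298 [-5651.316 11373.614 -4546.206 -8739.755  5395.967 -2454.204 -2932.662
    -5.333    -0.24      0.062    -0.242     0.478]
[ 29.303  11.558 -10.805] 1.2986358885511025
[  35.321 -121.942   -0.256] 0.226622255218611
[-97.677  53.143  -1.963] 0.4937650458759643
[-39.916  60.899  13.616] 0.9271616314183941
```

```bash
cat > kin.py <<'E'
from h import *
from scipy.optimize import least_squares
from scipy.spatial.transform import Rotation as Ro
def fk(q,p,s5=-1):
    # p: d1,h3(z),x3,h5,x5,ztool,xtool,ylat,B,tw
    d1,x3,h3,x5,h5,x7,h7,yl,B,tw=p
    Z=lambda a:Ro.from_rotvec([0,0,-a]);Y=lambda a:Ro.from_rotvec([0,a,0])
    R=Ro.from_rotvec([0,0,B]);t=np.array([0,0,d1])
    R=R*Z(q[0])*Y(q[1]);R=R*Z(q[2]);t=t+R.apply([x3,0,h3])
    R=R*Y(q[3]);R=R*Ro.from_rotvec([0,0,s5*q[4]]);t=t+R.apply([x5,yl,h5])
    R=R*Y(q[5]);R=R*Z(q[6]);t=t+R.apply([x7,0,h7])
    c,s=np.cos(tw),np.sin(tw)
    # local z -> tool y ; tool x in local xy
    Rt=R.as_matrix()@np.array([[c,0,s],[s,0,-c],[0,1,0]])
    return t,Rt
D=[dict(q=[-1.08479914,0.50185186,-0.42684705,1.5514667,0.22080268,1.13827631,-0.21029915],position=[143.47,633.25,225.67],tool_rot=[[2.20851591e-01,-5.19170671e-04,-9.75307288e-01],[9.75305503e-01,-1.86808893e-03,2.20852181e-01],[-1.93662072e-03,-9.99998120e-01,9.37796013e-05]])]
D+=[json.loads(l) for l in open("log.jsonl")]
P0=np.array([365,0,395,0,400,80,270,-28,0,0.])
def fit(s5):
    def res(p):
        r=[]
        for d in D:
            x,R=fk(d["q"],p,s5);r+=list((x-d["position"]));r+=list((R-np.array(d["tool_rot"])).ravel()*300)
        return r+list((p[:8]-P0[:8])/100)
    best=None
    for tw in (0,1.57,3.14,-1.57):
        p=P0.copy();p[9]=tw;s=least_squares(res,p)
        if best is None or s.cost<best.cost: best=s
    return best
F={s:fit(s) for s in(1,-1)};S5=min(F,key=lambda s:F[s].cost);P=F[S5].x
LO=np.array([-2.88,-.31,-1.54,.2,-1.41,.19,-2.57]);HI=np.array([2.88,2.03,1.56,2.42,4.55,2.02,2.57])
def ik(pos,R,q0,fix=None):
    def r(q):
        x,Rr=fk(q,P,S5);return np.r_[(x-pos)/3,(Rr-R).ravel()*50,(q-q0)*.02]
    q0=np.clip(q0,LO+.01,HI-.01);s=least_squares(r,q0,bounds=(LO,HI));x,Rr=fk(s.x,P,S5)
    return s.x,np.linalg.norm(x-pos),np.linalg.norm(Ro.from_matrix(Rr.T@R).as_rotvec())
if __name__=="__main__":
    print({s:F[s].cost for s in F},S5,P)
    for d in D: x,R=fk(d["q"],P,S5);print(x-d["position"],Ro.from_matrix(R.T@np.array(d["tool_rot"])).as_rotvec())
E
python3 kin.py
```

```text
{1: np.float64(19211.49624081342), -1: np.float64(4.6625866366523185)} -1 [317.697   7.546 497.81  -17.572 452.05    1.54  350.901 -26.092  -0.001
   3.14 ]
[-0.026  0.026 -0.071] [-0. -0.  0.]
[1.077 1.362 0.23 ] [ 0. -0.  0.]
[-1.725 -0.411 -0.157] [ 0. -0. -0.]
[ 0.063 -0.381  0.003] [0.001 0.    0.   ]
```

```bash
cat > plan.py <<'E'
from kin import *
L=np.array([676,123.5,248.5]);LY=-.145;LT=.48
def lensR(yaw=LY,t=LT):
    x=np.array([np.cos(yaw)*np.cos(t),np.sin(yaw)*np.cos(t),np.sin(t)]);y=np.array([-np.sin(yaw),np.cos(yaw),0]);return np.c_[x,y,np.cross(x,y)]
def rz(a): return Ro.from_rotvec([0,0,a]).as_matrix()
def toolInB(g): return np.c_[[np.cos(g),np.sin(g),0],[0,0,-1],[-np.sin(g),np.cos(g),0]]
HZ=88-59  # TCP above mid in bottle frame
def present(k,g,dist=122):
    RL=lensR(); RB=RL@rz(np.pi+[0,1,2,3][k]*np.pi/2*VS)
    mid=L-RL[:,0]*dist; return mid+RB[:,2]*HZ, RB@toolInB(g), mid
VS=-1
# check: k=1 -> bottle -y along +x_lens
for VS in(1,-1):
    b=rz(np.pi+VS*np.pi/2)
    if np.allclose(b@[0,-1,0],[1,0,0]): break
BAY=np.array([504.5,210.5,6]);BY=.538
def place(g,z=0): return BAY+[0,0,88+z],rz(BY)@toolInB(g)
def pick(g,xy,yaw,z=0): return np.array([xy[0],xy[1],88+z]),rz(yaw)@toolInB(g)
E
cat > sweep.py <<'E'
from plan import *
q0=np.array(D[-1]["q"])
def best(pos,R):
    o=[]
    for q7 in(-2,0,2):
      for q3 in(0,):
        s=np.array([-np.arctan2(pos[1],pos[0]),.5,q3,1.6,0,.9,q7]);q,e,a=ik(pos,R,s)
        if e<5 and a<.03:o.append(q)
    o.sort(key=lambda q:abs(q[6])+abs(q[2])+abs(q[4]));return o[0] if o else None
for gd in range(0,360,15):
    g=np.radians(gd);row=[]
    for pr in [present(k,g)[:2] for k in range(4)]+[place(g),pick(g,(500,-331),-2.22)]:
        q=best(*pr);row.append("   --   " if q is None else f"{q[6]:5.2f}({q[2]:.1f},{q[4]:.1f},{q[3]:.2f})")
    print(gd,row)
E
python3 sweep.py
```

```text
0 [' 2.11(-0.0,0.6,2.18)', ' 0.53(-0.1,0.6,2.17)', '-0.99(0.1,0.5,2.17)', '-2.57(0.1,0.5,2.17)', ' 0.08(-0.0,0.0,1.93)', '-1.73(-0.1,0.1,1.80)']
15 [' 2.36(-0.1,0.6,2.18)', ' 0.78(-0.1,0.6,2.17)', '-0.74(0.1,0.5,2.17)', '-2.32(0.0,0.6,2.17)', ' 0.30(-0.1,0.1,1.94)', '-1.50(-0.1,0.1,1.81)']
30 [' 2.57(-0.3,0.6,2.18)', ' 1.09(0.1,0.5,2.17)', '-0.49(0.0,0.5,2.17)', '-2.07(-0.0,0.6,2.17)', ' 0.53(-0.2,0.1,1.94)', '-1.00(0.3,-0.2,1.79)']
45 ['-2.57(1.3,-0.4,2.13)', ' 1.34(0.1,0.5,2.17)', '-0.23(0.0,0.6,2.17)', '-1.81(-0.0,0.6,2.17)', ' 0.76(-0.2,0.1,1.94)', '-0.77(0.2,-0.1,1.79)']
60 ['-2.57(1.1,-0.1,2.15)', ' 1.60(0.0,0.6,2.17)', ' 0.02(-0.0,0.6,2.17)', '-1.50(0.2,0.5,2.17)', ' 0.98(-0.3,0.2,1.94)', '-0.55(0.1,-0.1,1.79)']
75 ['-2.57(0.8,0.2,2.16)', ' 1.85(-0.0,0.6,2.17)', ' 0.27(-0.1,0.6,2.17)', '-1.24(0.1,0.5,2.17)', ' 1.47(0.1,-0.1,1.93)', '-0.32(0.1,-0.1,1.79)']
90 ['-2.57(0.1,0.5,2.17)', ' 2.11(-0.0,0.6,2.18)', ' 0.53(-0.1,0.6,2.17)', '-0.99(0.1,0.5,2.17)', ' 1.70(0.1,-0.0,1.93)', '-0.10(0.0,-0.0,1.80)']
105 ['-2.32(0.0,0.6,2.17)', ' 2.36(-0.1,0.6,2.18)', ' 0.78(-0.1,0.6,2.17)', '-0
[... 1719 characters left out ...]
4(0.1,0.5,2.17)', '-2.32(0.0,0.6,2.17)', ' 2.36(-0.1,0.6,2.18)', '-1.05(0.3,-0.2,1.92)', '-2.57(0.7,-0.5,1.77)']
300 [' 1.09(0.1,0.5,2.17)', '-0.49(0.0,0.5,2.17)', '-2.07(-0.0,0.6,2.17)', ' 2.57(-0.3,0.6,2.18)', '-0.83(0.2,-0.1,1.93)', '-2.57(0.3,-0.2,1.79)']
315 [' 1.34(0.1,0.5,2.17)', '-0.23(0.0,0.6,2.17)', '-1.81(-0.0,0.6,2.17)', '-2.57(1.3,-0.4,2.13)', '-0.60(0.2,-0.1,1.93)', '-2.40(0.1,-0.1,1.80)']
330 [' 1.60(0.0,0.6,2.17)', ' 0.02(-0.0,0.6,2.17)', '-1.50(0.2,0.5,2.17)', '-2.57(1.1,-0.1,2.15)', '-0.38(0.1,-0.1,1.93)', '-2.18(0.0,-0.0,1.80)']
345 [' 1.85(-0.0,0.6,2.17)', ' 0.27(-0.1,0.6,2.17)', '-1.24(0.1,0.5,2.17)', '-2.57(0.8,0.2,2.16)', '-0.15(0.0,-0.0,1.93)', '-1.95(-0.0,0.0,1.80)']
```

>>> move_arm(steps="0 0 0 0 0 0.12; 0 0 0 0 0 0.12; 0 0 0 0 0 0.12; 0 0 0 0 0 0.11; 0 0 0 0 0.14 0; 0 0 0 0 0.14 0; 0 0 0 0 0.14 0; 0 0 0 0 0.14 0; 0 0 0 0 0.14 0; 0 0 0 0 0.14 0; 0 0 0 0 0.14 0; 0 0 0 0 0.14 0; 0 0 0 0 0.14 0; 0 0 0 0 0.14 0; 0 0 0 0 0.14 0; 0 0 0 0 0.14 0; 0 0 0 0 0.14 0; 0 0 0 0 0.14 0; 0 0 0 0 0.09 0; 0 0 0 0 0 0")

```text
time: 6.9
position: [436.1, 82.6, 238.7]
tool_rot: [[-0.358, -0.009, 0.934], [-0.933, 0.042, -0.357], [-0.036, -0.999, -0.024]]
ft_force: [0.2, -0.3, -0.0]
gripper_width: 92.0
```

>>> move_arm(steps="0.044 0.001 0.017 0 0 0; 0.044 0.001 0.017 0 0 0; 0.044 0.001 0.017 0 0 0; 0.044 0.001 0.017 0 0 0; 0.044 0.001 0.017 0 0 0; 0.044 0.001 0.017 0 0 0; 0.044 0.001 0.017 0 0 0; 0.044 0.001 0.017 0 0 0; 0 0 0 0 0 0; 0 0 0 0 0 0")

```text
time: 7.9
position: [436.1, -295.6, 213.8]
tool_rot: [[-0.359, -0.01, 0.933], [-0.933, 0.044, -0.358], [-0.037, -0.999, -0.025]]
ft_force: [1.0, 1.1, -0.2]
gripper_width: 91.7
```

```bash
python3 - <<'E'
from h import *
o=log();print(o["tool_rot"])
im,c=snap("wrist","w4.png")
for q in ["bottle","bottle_mid","label","round_bottle","flask","beaker"]:
    print(q,[(np.array(x["uv"]),round(x["conf"],2),plane(0,x["uv"],{"bottle_mid":59,"label":38}.get(q,0),c)) for x in robot.place_of("wrist",q)])
E
```

```text
t 7.9 q [ 0.42   0.286  0.175  1.862 -0.093  1.032 -1.3  ] p [ 436.119 -295.623  213.79 ] F [ 0.996  1.062 -0.213] w 91.70460657177583
[[-0.359 -0.01   0.933]
 [-0.933  0.044 -0.358]
 [-0.037 -0.999 -0.025]]
bottle [(array([239.6,  94.4]), 0.91, array([ 548.197, -235.809,    0.   ])), (array([334.3, 105.4]), 0.9, array([ 499.23 , -330.468,    0.   ])), (array([470.7, 198.8]), 0.71, array([ 338.298, -447.076,    0.   ])), (array([494.8,  93.9]), 0.61, array([ 448.05 , -497.228,    0.   ]))]
bottle_mid [(array([218.4,  94.2]), 0.9, array([ 550.189, -232.562,   59.   ])), (array([493.2, 216.2]), 0.89, array([ 339.754, -446.089,   59.   ])), (array([523.1,  92.9]), 0.7, array([ 450.429, -494.647,   59.   ])), (array([337. , 112.6]), 0.55, array([ 494.604, -330.937,   59.   ]))]
label [(array([479.2, 224.5]), 0.76, array([ 323.317, -437.474,   38.   ])), (array([318.2, 104.4]), 0.72, array([ 507.477, -315.947,   38.   ])), (array([503.5, 114.5]), 0.68, array([ 432.491, -484.422,   38.   ]))]
round_bottle [(array([348.5,  29.3]), 0.76, array([ 565.102, -370.39 ,    0.   ]))]
flask [(array([336.2, 112.8]), 0.74, array([ 490.964, -329.705,    0.   ])), (array([290.8, 183.7]), 0.73, array([ 432.37 , -249.501,    0.   ]))]
beaker [(array([392.5, 140.1]), 0.88, array([ 439.356, -379.677,    0.   ]))]
```

View pics/w4.png

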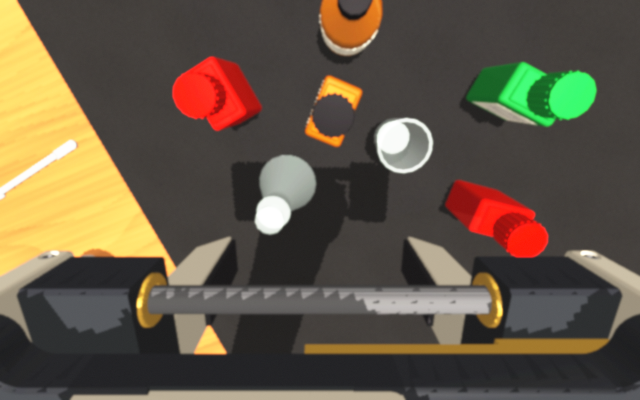

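```bash
python3 - <<'E'
import cv2
im=cv2.imread("pics/w4.png")
cv2.imwrite("pics/w4c.png",cv2.resize(im[60:165,285:385],None,fx=6,fy=6,interpolation=2)[:600])
E
```

```text
(no output)
```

View pics/w4c.png

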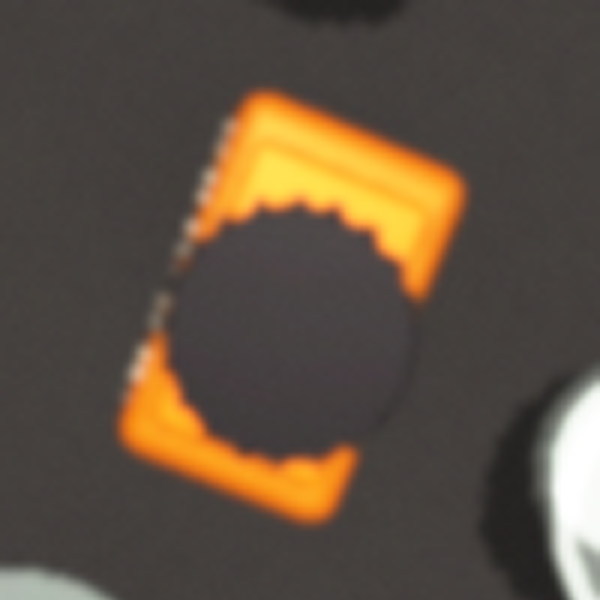

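```bash
python3 - <<'E'
from plan import *
c=cal("w4.png")
cs=np.array([(245,92),(468,180),(327,527),(118,440)])/6+[285-.4,60-.4]
P4=np.array([plane(0,u,76,c)[:2] for u in cs]);print(P4,P4.mean(0))
e=[np.linalg.norm(P4[i]-P4[(i+1)%4]) for i in range(4)];print("edges",e)
n=(P4[0]-P4[1])+(P4[3]-P4[2]);m=(P4[0]-P4[3])+(P4[1]-P4[2])
print("label yaw",np.arctan2(n[1],n[0]),"long yaw",np.arctan2(m[1],m[0]))
cc=plane(0,np.array([290,332])/6+[284.6,59.6],118,c);print("cap",cc)
ring=np.array([(165,332),(415,332),(300,205),(285,460)])/6+[284.6,59.6];print([np.linalg.norm(plane(0,r,118,c)-cc) for r in ring])
E
```

```text
[[ 528.747 -332.474]
 [ 505.909 -358.471]
 [ 465.733 -322.173]
 [ 489.497 -296.912]] [ 497.472 -327.507]
edges [np.float64(34.603526582442726), np.float64(54.14464550534297), np.float64(34.68189592407026), np.float64(52.9644845873453)]
label yaw 0.8329572980699946 long yaw -0.7354255757061728
cap [ 497.852 -327.748  118.   ]
[np.float64(16.023103509540405), np.float64(15.948167120022017), np.float64(15.44594615788502), np.float64(16.21050823686594)]
```

```bash
cat >> plan.py <<'E'
def delta(pos,R,n=None):
    o=robot.observe();Rc=np.array(o["tool_rot"]);d=Rc.T@(np.array(pos)-o["position"]);w=Ro.from_matrix(Rc.T@R).as_rotvec()
    print("shift tool mm",d,"turn tool",w,"rows>=",max(np.linalg.norm(d)/50,np.linalg.norm(w)/.149)); return d,w
XY=(497.7,-327.6);YAW=-2.307;G=.24
E
python3 - <<'E'
from plan import *
delta(*pick(G,XY,YAW,120)); print(pick(G,XY,YAW))
E
```

```text
shift tool mm [ 9.8    4.942 69.135] turn tool [ 0.025  0.13  -0.037] rows>= 1.4000159218517028
(array([ 497.7, -327.6,   88. ]), array([[-0.476,  0.   ,  0.879],
       [-0.879,  0.   , -0.476],
       [ 0.   , -1.   ,  0.   ]]))
```

>>> move_arm(steps="0.005 0.0025 0.0345 0 0 0; 0.005 0.0025 0.0345 0 0 0; 0 0 0 0.025 0.13 -0.037; 0 0 0 0 0 0; 0 0 0 0 0 0; 0 0 0 0 0 0")

```text
time: 8.85
position: [496.5, -328.9, 208.2]
tool_rot: [[-0.476, -0.0, 0.88], [-0.88, 0.001, -0.476], [-0.0, -1.0, -0.001]]
ft_force: [0.7, 0.5, 0.2]
gripper_width: 91.7
```

```bash
python3 - <<'E'
from plan import *
log();delta(*pick(G,XY,YAW,0))
E
```

```text
t 8.85 q [ 0.381  0.393  0.204  1.729 -0.091  1.03  -1.449] p [ 496.547 -328.868  208.238] F [0.744 0.518 0.15 ] w 91.706407383023
shift tool mm [ -1.611 120.238   0.479] turn tool [ 0.001  0.001 -0.   ] rows>= 2.404995116669173
```

>>> move_arm(steps="-0.0016 0.03 0.0005 0 0 0; 0 0.03 0 0 0 0; 0 0.025 0 0 0 0; 0 0.02 0 0 0 0; 0 0.015 0 0 0 0; 0 0 0 0 0 0; 0 0 0 0 0 0")

```text
time: 9.55
position: [498.2, -328.2, 88.3]
tool_rot: [[-0.478, -0.0, 0.879], [-0.879, 0.0, -0.478], [-0.0, -1.0, -0.0]]
ft_force: [0.2, -1.1, 0.6]
gripper_width: 91.4
```

```bash
python3 - <<'E'
from plan import *
log();delta(*pick(G,XY,YAW,0)); im,c=snap("wrist","w5.png")
E
```

```text
t 9.55 q [ 0.401  0.543  0.179  1.811 -0.129  0.799 -1.425] p [ 498.22  -328.213   88.319] F [ 0.162 -1.065  0.637] w 91.37250640683064
shift tool mm [-0.29   0.319 -0.75 ] turn tool [ 0.    -0.002 -0.   ] rows>= 0.017297054301421352
```

View pics/w5.png

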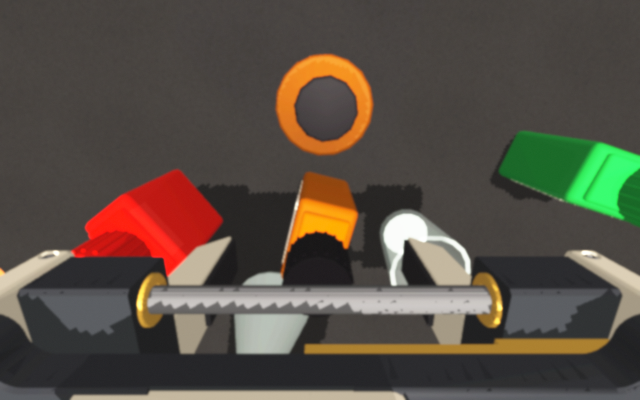

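Cap (318,255) sits between the fingers, clear of the red bottle at (150,220) and the beaker at (425,245). Closing, then lifting.

>>> move_arm(steps="0 0 0 0 0 0; 0 0 0 0 0 0; 0 0 0 0 0 0; 0 0 0 0 0 0; 0 0 0 0 0 0; 0 0 0 0 0 0; 0 0 0 0 0 0; 0 0 0 0 0 0", hand=0)

```text
time: 10.4
position: [498.1, -327.8, 87.7]
tool_rot: [[-0.478, -0.001, 0.879], [-0.879, 0.0, -0.478], [0.0, -1.0, -0.001]]
ft_force: [-0.2, 0.8, -2.1]
gripper_width: 32.5
```

>>> move_arm(steps="0 -0.015 0 0 0 0; 0 -0.025 0 0 0 0; 0 -0.03 0 0 0 0; 0 -0.03 0 0 0 0; 0 -0.03 0 0 0 0; 0 -0.03 0 0 0 0; 0 0 0 0 0 0; 0 0 0 0 0 0")

```text
time: 11.2
position: [498.3, -328.0, 248.7]
tool_rot: [[-0.478, 0.001, 0.878], [-0.878, -0.001, -0.478], [-0.0, -1.0, 0.001]]
ft_force: [-0.3, -0.7, -3.1]
gripper_width: 32.4
```

```bash
python3 - <<'E'
from plan import *
log(); im,c=snap("wrist","w6.png"); snap("top","t6.png"); 
E
```

```text
t 11.2 q [ 0.372  0.354  0.211  1.686 -0.081  1.109 -1.463] p [ 498.304 -327.99   248.708] F [-0.279 -0.683 -3.139] w 32.350214273149106
```

View pics/w6.png

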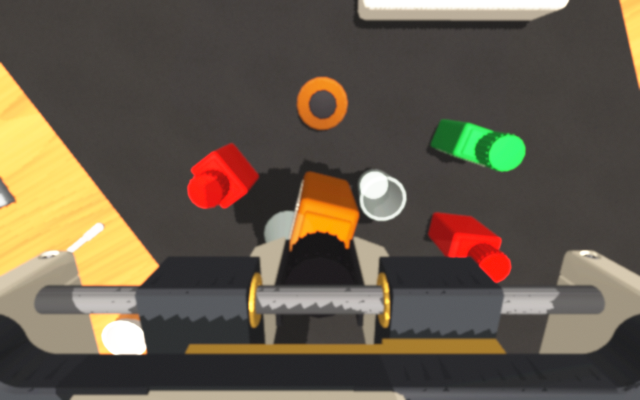

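```bash
cat >> plan.py <<'E'
def sim(rows,q,pos,R,verbose=5):
    pos=np.array(pos,float);R=np.array(R)
    worst=9
    for i,r in enumerate(rows):
        pos=pos+R@(np.array(r[:3])*1000);R=R@Ro.from_rotvec(r[3:]).as_matrix()
        qn,e,a=ik(pos,R,q);dq=np.abs(qn-q).max();q=qn
        m=np.minimum(q-LO,HI-q).min()
        if i%verbose==verbose-1 or e>3 or m<.05: print(i,q,"e%.1f a%.2f dq%.2f margin%.2f"%(e,a,dq,m))
    return q,pos,R
def rel(pos,R,tp,TR): return R.T@(np.array(tp)-pos),Ro.from_matrix(R.T@TR).as_rotvec()
E
python3 - <<'E'
from plan import *
o=robot.observe();q=np.array(o["q"]);p=o["position"];R=np.array(o["tool_rot"])
g=.238
for k in range(4): print(k,*present(k,g))
print("A");q,p,R=sim([[0,0,0,0,-.148,0]]*20,q,p,R)
W=np.array([455,60,262]);d,_=rel(p,R,W,R);print("B shift",d);n=9
q,p,R=sim([list(d/1000/n)+[0,0,0]]*n,q,p,R)
# pre-present with yaw reduced by 45deg
tp,TR,_=present(0,g,172)
for back in (.6,.8,1.0,1.2):
    T2=TR@Ro.from_rotvec([0,back,0]).as_matrix()
    d,w=rel(p,R,tp,T2);print("C back",back,d,w)
back=1.0;T2=TR@Ro.from_rotvec([0,back,0]).as_matrix();d,w=rel(p,R,tp,T2)
nd=4;q,p,R=sim([list(d/1000/nd)+[0,0,0]]*nd,q,p,R,1)
n=int(np.ceil(np.linalg.norm(w)/.14));q,p,R=sim([[0,0,0]+list(w/n)]*n,q,p,R,1);print(n)
q,p,R=sim([[0,0,0,0,-back/7,0]]*7,q,p,R,1)
d,w=rel(p,R,*present(0,g)[:2]);print(d,w)
E
```

```text
0 [555.671 141.071 217.886] [[-0.887  0.457  0.067]
 [-0.109 -0.067 -0.992]
 [-0.449 -0.887  0.109]] [568.922 139.136 192.163]
1 [555.671 141.071 217.886] [[-0.067  0.457 -0.887]
 [ 0.992 -0.067 -0.109]
 [-0.109 -0.887 -0.449]] [568.922 139.136 192.163]
2 [555.671 141.071 217.886] [[ 0.887  0.457 -0.067]
 [ 0.109 -0.067  0.992]
 [ 0.449 -0.887 -0.109]] [568.922 139.136 192.163]
3 [555.671 141.071 217.886] [[ 0.067  0.457  0.887]
 [-0.992 -0.067  0.109]
 [ 0.109 -0.887  0.449]] [568.922 139.136 192.163]
A
4 [ 0.474  0.359  0.082  1.674 -0.032  1.112 -0.764] e0.0 a0.00 dq0.14 margin0.67
9 [ 0.569  0.359 -0.046  1.673  0.018  1.113 -0.071] e0.0 a0.00 dq0.14 margin0.67
14 [ 0.665  0.359 -0.175  1.679  0.068  1.113  0.622] e0.0 a0.00 dq0.14 margin0.67
19 [ 0.764  0.36  -0.304  1.69   0.118  1.113  1.317] e0.0 a0.00 dq0.14 margin0.67
B shift [274.596 -14.804 276.286]
4 [ 0.556  0.156 -0.429  1.937  0.073  1.067  0.987] e0.0 a0.00 dq0.08 margin0.47
C back 0.6 [103.766  67.183  10.613] [-0.517 -1.706  0.183]
C back 0.8 [103.766  67.183  10.613] [-0.518 -1.511  0.126]
C back 1.0 [103.766  67.
[... 1243 characters left out ...]

10 [ 0.145  0.123 -0.673  2.284  0.813  0.501  1.051] e0.0 a0.00 dq0.07 margin0.14
11
0 [ 0.16   0.124 -0.688  2.286  0.817  0.501  1.191] e0.0 a0.00 dq0.14 margin0.13
1 [ 0.175  0.124 -0.703  2.287  0.82   0.501  1.332] e0.0 a0.00 dq0.14 margin0.13
2 [ 0.19   0.124 -0.718  2.289  0.823  0.501  1.472] e0.0 a0.00 dq0.14 margin0.13
3 [ 0.206  0.125 -0.733  2.29   0.826  0.502  1.614] e0.0 a0.00 dq0.14 margin0.13
4 [ 0.222  0.125 -0.748  2.291  0.829  0.502  1.755] e0.0 a0.00 dq0.14 margin0.13
5 [ 0.239  0.126 -0.764  2.292  0.832  0.503  1.897] e0.0 a0.00 dq0.14 margin0.13
6 [ 0.256  0.127 -0.78   2.293  0.835  0.504  2.039] e0.0 a0.00 dq0.14 margin0.13
[-48.591  -0.     11.788] [ 0.  0. -0.]
```

>>> move_arm(steps="0 0 0 0 -0.148 0; 0 0 0 0 -0.148 0; 0 0 0 0 -0.148 0; 0 0 0 0 -0.148 0; 0 0 0 0 -0.148 0; 0 0 0 0 -0.148 0; 0 0 0 0 -0.148 0; 0 0 0 0 -0.148 0; 0 0 0 0 -0.148 0; 0 0 0 0 -0.148 0; 0 0 0 0 -0.148 0; 0 0 0 0 -0.148 0; 0 0 0 0 -0.148 0; 0 0 0 0 -0.148 0; 0 0 0 0 -0.148 0; 0 0 0 0 -0.148 0; 0 0 0 0 -0.148 0; 0 0 0 0 -0.148 0; 0 0 0 0 -0.148 0; 0 0 0 0 -0.148 0")

```text
time: 13.3
position: [497.1, -327.2, 245.6]
tool_rot: [[0.624, -0.004, -0.782], [0.782, 0.003, 0.624], [-0.0, -1.0, 0.004]]
ft_force: [0.4, -0.1, -1.8]
gripper_width: 32.7
```

```bash
python3 - <<'E'
from plan import *
o=log();W=np.array([455,60,262]);print(rel(o["position"],np.array(o["tool_rot"]),W,np.eye(3))[0]/9000)
E
```

```text
t 13.3 q [ 0.779  0.372 -0.31   1.673  0.123  1.12   1.332] p [ 497.099 -327.223  245.633] F [ 0.415 -0.079 -1.781] w 32.696486671765555
[ 0.031 -0.002  0.031]
```

>>> move_arm(steps="0.031 -0.002 0.031 0 0 0; 0.031 -0.002 0.031 0 0 0; 0.031 -0.002 0.031 0 0 0; 0.031 -0.002 0.031 0 0 0; 0.031 -0.002 0.031 0 0 0; 0.031 -0.002 0.031 0 0 0; 0.031 -0.002 0.031 0 0 0; 0.031 -0.002 0.031 0 0 0; 0.031 -0.002 0.031 0 0 0; 0 0 0 0 0 0")

```text
time: 14.3
position: [454.7, 71.5, 265.3]
tool_rot: [[0.621, -0.002, -0.784], [0.784, 0.003, 0.621], [0.001, -1.0, 0.004]]
ft_force: [0.3, -0.3, -1.5]
gripper_width: 32.4
```

```bash
python3 - <<'E'
from plan import *
o=log();p=o["position"];R=np.array(o["tool_rot"]);q=np.array(o["q"])
tp,TR,_=present(0,.238,172)
T2=TR@Ro.from_rotvec([0,1.0,0]).as_matrix();d,w=rel(p,R,tp,T2);print(d,w,d/4000,w/10)
for r in ([list(d/1000/4)+[0,0,0]]*4,[[0,0,0]+list(w/10)]*10,[[0,0,0,0,-1/7,0]]*7): q,p,R=sim(r,q,p,R,4)
E
```

```text
t 14.3 q [ 0.337  0.12  -0.587  1.955  0.071  1.089  0.621] p [454.691  71.465 265.279] F [ 0.301 -0.29  -1.543] w 32.447239024345066
[94.948 70.612  2.168] [-0.514 -1.307  0.077] [0.024 0.018 0.001] [-0.051 -0.131  0.008]
3 [ 0.162  0.336 -0.59   1.9    0.22   0.971  0.374] e0.0 a0.00 dq0.06 margin0.52
3 [ 0.131  0.267 -0.643  2.021  0.449  0.847  0.649] e0.0 a0.00 dq0.07 margin0.40
7 [ 0.143  0.174 -0.677  2.187  0.676  0.638  0.934] e0.0 a0.00 dq0.07 margin0.23
3 [ 0.227  0.129 -0.741  2.277  0.815  0.505  1.641] e0.0 a0.00 dq0.14 margin0.14
```

>>> move_arm(steps="0.024 0.018 0.001 0 0 0; 0.024 0.018 0.001 0 0 0; 0.024 0.017 0 0 0 0; 0.023 0.017 0 0 0 0; 0 0 0 -0.051 -0.131 0.008; 0 0 0 -0.051 -0.131 0.008; 0 0 0 -0.051 -0.131 0.008; 0 0 0 -0.051 -0.131 0.008; 0 0 0 -0.051 -0.131 0.008; 0 0 0 -0.051 -0.131 0.008; 0 0 0 -0.051 -0.131 0.008; 0 0 0 -0.051 -0.131 0.008; 0 0 0 -0.051 -0.131 0.008; 0 0 0 -0.051 -0.131 0.008; 0 0 0 0 0 0")

```text
time: 15.8
position: [512.1, 137.7, 193.5]
tool_rot: [[-0.532, 0.451, -0.717], [0.776, -0.079, -0.625], [-0.338, -0.889, -0.308]]
ft_force: [-0.2, -0.3, -1.7]
gripper_width: 32.5
```

```bash
python3 - <<'E'
from plan import *
o=log();print(delta(*present(0,.238,172)[:2]))
snap("wrist","w7.png");snap("scene","s7.png")
E
```

```text
t 15.8 q [ 0.153  0.15  -0.708  2.234  0.809  0.564  1.051] p [512.096 137.656 193.523] F [-0.182 -0.253 -1.652] w 32.469641013248044
shift tool mm [ 7.361 -2.044 -6.313] turn tool [-0.014 -1.002  0.002] rows>= 6.722409651415832
(array([ 7.361, -2.044, -6.313]), array([-0.014, -1.002,  0.002]))
```

View pics/w7.png

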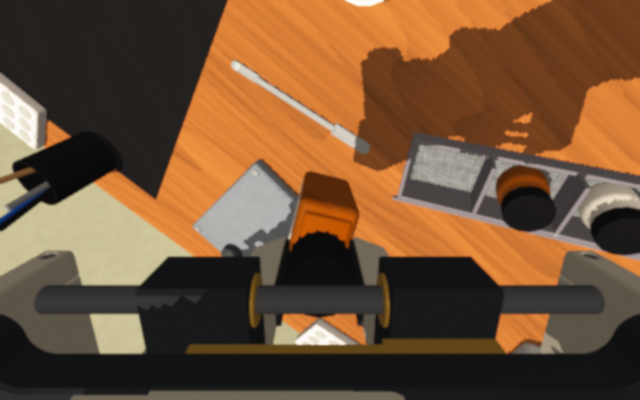

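View pics/s7.png

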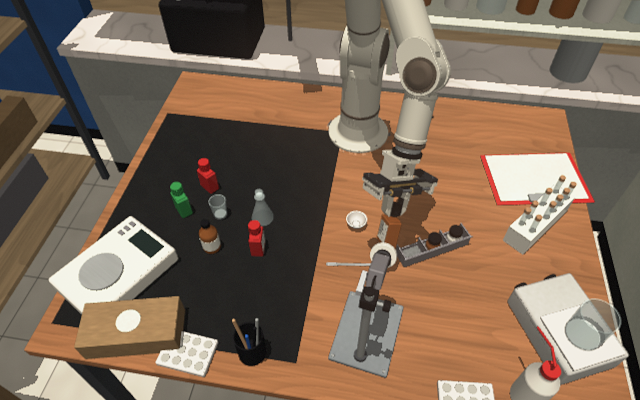

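>>> move_arm(steps="0.001 0 -0.001 -0.002 -0.143 0; 0.001 0 -0.001 -0.002 -0.143 0; 0.001 0 -0.001 -0.002 -0.143 0; 0.001 0 -0.001 -0.002 -0.143 0; 0.001 0 -0.001 -0.002 -0.143 0; 0.001 0 -0.001 -0.002 -0.143 0; 0.001 0 -0.001 -0.002 -0.143 0; 0 0 0 0 0 0; 0 0 0 0 0 0")

```text
time: 16.8
position: [512.7, 148.7, 193.8]
tool_rot: [[-0.887, 0.458, 0.06], [-0.1, -0.064, -0.993], [-0.451, -0.886, 0.103]]
ft_force: [0.6, 0.2, -1.9]
gripper_width: 32.3
```

```bash
python3 - <<'E'
from plan import *
o=log();delta(*present(0,.238)[:2])
snap("wrist","w8.png")
print([(x["uv"],x["conf"]) for x in robot.place_of("wrist","lens")])
E
```

```text
t 16.8 q [ 0.246  0.171 -0.828  2.231  0.859  0.574  1.99 ] p [512.68  148.662 193.773] F [ 0.604  0.171 -1.864] w 32.34910185379741
shift tool mm [-48.246  -1.183  12.58 ] turn tool [ 0.003 -0.009 -0.002] rows>= 0.9974581750435746
[([42.1, 173.1], 0.79), ([321.4, 237.5], 0.34)]
```

View pics/w8.png

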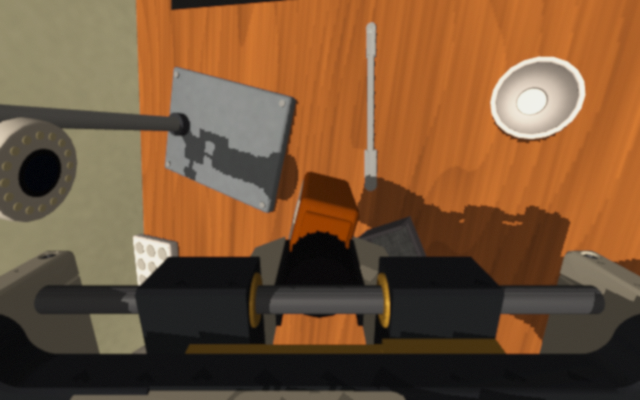

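```bash
python3 - <<'E'
import cv2
im=cv2.imread("pics/w8.png")
cv2.imwrite("pics/w8c.png",cv2.resize(im[110:230,0:90],None,fx=5,fy=5,interpolation=2))
E
```

```text
(no output)
```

View pics/w8c.png

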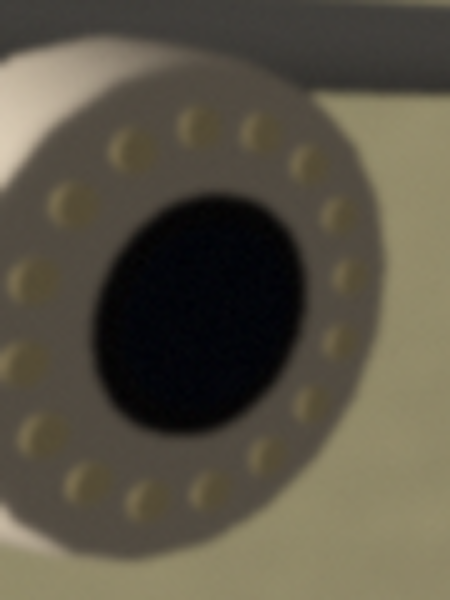

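```bash
python3 - <<'E'
import lensfit as lf
from h import *
from scipy.optimize import least_squares
c8=cal("w8.png");c3=cal("w3.png")
pts8=np.array([(382,250),(384,290),(372,360),(335,430),(290,480),(220,530),(130,560),(60,545),(340,130),(300,92),(365,185),(200,57),(250,68)])/5+[-.4,109.6]
hole8=np.array([(95,325),(110,270),(150,215),(215,193),(270,210),(302,270),(300,325),(270,385),(210,430),(160,430),(115,390)])/5+[-.4,109.6]
def f(p):
    r=[]
    lf.c=c3; r+=lf.dist(p,31,lf.pts)+lf.dist(p,p[5],lf.hole)
    lf.c=c8; r+=lf.dist(p,31,pts8)+lf.dist(p,p[5],hole8)
    return r
s=least_squares(f,lf.s.x,loss="soft_l1");print(s.x,np.sqrt(np.mean(np.square(f(s.x)))))
lf.c=c8
s8=least_squares(lambda p:lf.dist(p,31,pts8)+lf.dist(p,p[5],hole8),lf.s.x);print("w8 only",s8.x)
h3=np.array([243,303])/6+[539.6,129.6];h8=np.array([200,315])/5+[-.4,109.6]
print(tri([(0,h3,c3),(0,h8,c8)]),tri([(0,h3,c3),(0,h8,c8),("top",[249.6,127.6])]))
E
```

```text
[681.843 123.286 245.841  -0.137   0.509  15.374] 0.7118203257203624
w8 only [686.432 124.362 243.957  -0.139   0.495  15.558]
(array([677.857, 122.901, 248.207]), [np.float64(0.15029080526668903), np.float64(0.1502908052665365)]) (array([677.145, 123.484, 248.565]), [np.float64(0.5449982405127954), np.float64(0.7397826614099634), np.float64(1.2399467084530025)])
```

```bash
sed -i 's/^L=np.array.*/L=np.array([678,123.3,248]);LY=-.14;LT=.488/' plan.py; python3 - <<'E'
from plan import *
o=robot.observe();d,w=delta(*present(0,.238)[:2]);q=np.array(o["q"]);p=o["position"];R=np.array(o["tool_rot"])
q,p,R=sim([list(d/3000)+list(w/3)]*3,q,p,R,1)
for k in range(3):
    print("spin");q,p,R=sim([[0,0,0,0,np.pi/24,0]]*12,q,p,R,6);print(rel(p,R,*present(k+1,.238)[:2]))
E
```

```text
shift tool mm [-49.475   1.274  13.421] turn tool [ 0.002 -0.011  0.006] rows>= 1.0255804563354673
0 [ 0.282  0.171 -0.828  2.217  0.832  0.551  2.053] e0.0 a0.00 dq0.06 margin0.20
1 [ 0.297  0.184 -0.828  2.185  0.819  0.565  2.095] e0.0 a0.00 dq0.04 margin0.24
2 [ 0.311  0.198 -0.829  2.152  0.807  0.579  2.133] e0.0 a0.00 dq0.04 margin0.27
spin
5 [ 0.206  0.179 -0.708  2.152  0.761  0.558  1.387] e0.0 a0.00 dq0.12 margin0.27
11 [ 0.106  0.166 -0.596  2.152  0.723  0.542  0.634] e0.0 a0.00 dq0.13 margin0.27
(array([-0.187,  0.11 ,  0.056]), array([0., 0., 0.]))
spin
5 [ 0.01   0.157 -0.491  2.152  0.69   0.529 -0.123] e0.0 a0.00 dq0.13 margin0.27
11 [-0.083  0.15  -0.39   2.152  0.66   0.519 -0.884] e0.0 a0.00 dq0.13 margin0.27
(array([-0.056,  0.11 , -0.187]), array([-0.,  0.,  0.]))
spin
5 [-0.174  0.146 -0.291  2.151  0.632  0.511 -1.645] e0.0 a0.00 dq0.13 margin0.27
11 [-0.264  0.143 -0.194  2.15   0.604  0.503 -2.406] e0.0 a0.00 dq0.13 margin0.16
(array([ 0.187,  0.11 , -0.056]), array([-0.,  0., -0.]))
```

Slow approach and hold the label view for over a second.

>>> move_arm(steps="-0.017 0.0005 0.0045 0.001 -0.004 0.002; -0.017 0.0005 0.0045 0.001 -0.004 0.002; -0.0155 0.0003 0.0044 0 -0.003 0.002; 0 0 0 0 0 0; 0 0 0 0 0 0; 0 0 0 0 0 0")

```text
time: 17.5
position: [556.5, 140.8, 215.8]
tool_rot: [[-0.883, 0.463, 0.074], [-0.117, -0.065, -0.991], [-0.454, -0.884, 0.112]]
ft_force: [-0.3, -0.4, -1.5]
gripper_width: 32.7
```

```bash
cat > chk.py <<'E'
from plan import *
import sys
k=int(sys.argv[1]);o=log();delta(*present(k,.238)[:2])
R=np.array(o["tool_rot"]);RB=R@toolInB(.238).T;mid=o["position"]-RB[:,2]*HZ
RL=lensR();print("mid in lens",RL.T@(mid-L),"lens in bottle",RB.T@(L-mid),"zang",np.arccos(RB[:,2]@RL[:,2]))
snap("scene",f"s_k{k}.png");snap("wrist",f"w_k{k}.png")
im=cv2.imread(f"pics/s_k{k}.png")[170:300,330:460];a=cv2.resize(im,None,fx=4,fy=4,interpolation=2)[:400,:400]
b=cv2.imread(f"pics/w_k{k}.png")[:,150:550]
cv2.imwrite(f"pics/k{k}.png",np.hstack([a,b]))
E
python3 chk.py 0
```

```text
t 17.5 q [ 0.289  0.207 -0.823  2.137  0.819  0.609  2.123] p [556.49  140.778 215.788] F [-0.259 -0.446 -1.501] w 32.74446250121494
shift tool mm [-1.405  0.104  0.708] turn tool [0.    0.004 0.001] rows>= 0.031533749629274646
mid in lens [-123.561    0.346    0.105] lens in bottle [-123.559    0.802    0.013] zang 0.0009784738188879987
```

View pics/k0.png

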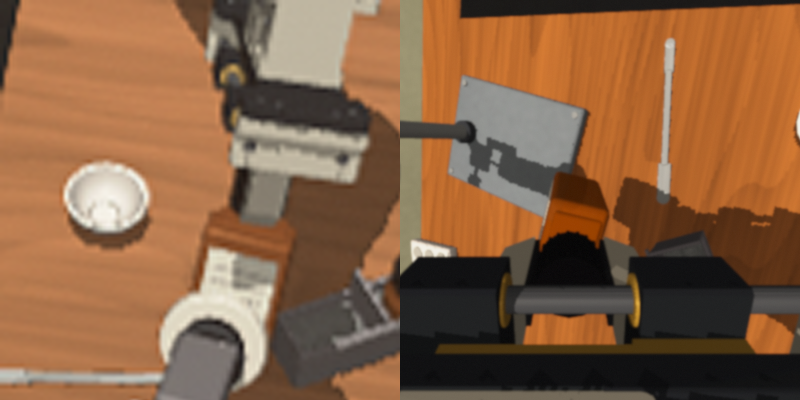

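>>> move_arm(steps="0 0 0 0 0 0; 0 0 0 0 0 0; 0 0 0 0 0 0; 0 0 0 0 0 0; 0 0 0 0 0 0; 0 0 0 0 0 0; 0 0 0 0 0 0; 0 0 0 0 0 0; 0 0 0 0 0 0; 0 0 0 0 0 0; 0 0 0 0 0 0; 0 0 0 0 0 0")

```text
time: 18.8
position: [557.6, 140.7, 216.6]
tool_rot: [[-0.882, 0.465, 0.074], [-0.117, -0.065, -0.991], [-0.456, -0.883, 0.112]]
ft_force: [-0.4, -0.5, -1.6]
gripper_width: 32.3
```

```bash
cat > ov.py <<'E'
from plan import *
import sys
# overlay expected bottle on a scene picture
name,out=sys.argv[1:3];o=robot.observe();R=np.array(o["tool_rot"]);RB=R@toolInB(.238).T;mid=o["position"]-RB[:,2]*HZ;org=mid-RB[:,2]*59
im=cv2.imread("pics/"+name);s=4;im=cv2.resize(im,None,fx=s,fy=s,interpolation=2)
def px(X): return tuple(int(v) for v in (proj("scene",org+RB@np.array(X,float))+.5)*s)
for z in(0,76):
    c=[(-18,-28,z),(18,-28,z),(18,28,z),(-18,28,z)]
    for i in range(4): cv2.line(im,px(c[i]),px(c[(i+1)%4]),(0,255,0),1)
for a in((-18,-28),(18,-28),(18,28),(-18,28)): cv2.line(im,px((*a,0)),px((*a,76)),(0,255,0),1)
for z in(88,118):
    for t in np.arange(0,6.28,.2): cv2.circle(im,px((16.5*np.cos(t),16.5*np.sin(t),z)),1,(255,255,0),-1)
cv2.imwrite("pics/"+out,im[170*s:300*s,330*s:460*s])
E
python3 - <<'E'
from plan import *
log();snap("scene","s9.png")
E
python3 ov.py s9.png ov9.png
```

```text
t 18.8 q [ 0.29   0.207 -0.823  2.136  0.819  0.609  2.125] p [557.614 140.75  216.568] F [-0.374 -0.549 -1.605] w 32.3457379488219
```

View pics/ov9.png

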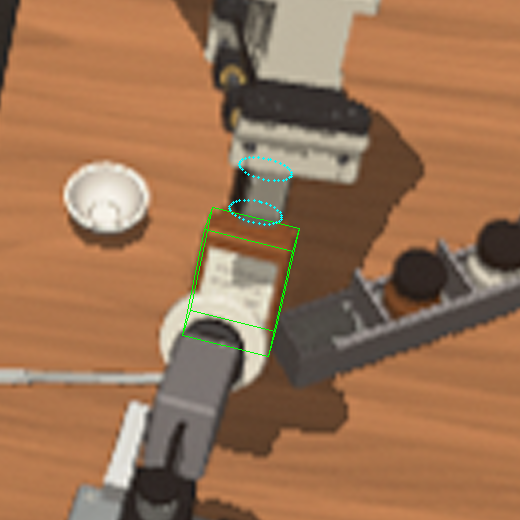

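>>> move_arm(steps="0 0 0 0 0.131 0; 0 0 0 0 0.131 0; 0 0 0 0 0.131 0; 0 0 0 0 0.131 0; 0 0 0 0 0.131 0; 0 0 0 0 0.131 0; 0 0 0 0 0.131 0; 0 0 0 0 0.131 0; 0 0 0 0 0.131 0; 0 0 0 0 0.131 0; 0 0 0 0 0.131 0; 0 0 0 0 0.131 0; 0 0 0 0 0 0; 0 0 0 0 0 0; 0 0 0 0 0 0")

```text
time: 20.35
position: [557.6, 140.8, 216.6]
tool_rot: [[-0.075, 0.465, -0.882], [0.991, -0.065, -0.119], [-0.113, -0.883, -0.455]]
ft_force: [0.1, -0.4, -1.4]
gripper_width: 32.5
```

```bash
python3 chk.py 1; python3 ov.py s_k1.png ov1.png
```

```text
t 20.35 q [ 0.101  0.173 -0.611  2.14   0.743  0.573  0.614] p [557.631 140.772 216.563] F [ 0.061 -0.414 -1.428] w 32.54425876121011
shift tool mm [-0.531  0.26  -0.045] turn tool [0.    0.005 0.   ] rows>= 0.03492563494181116
mid in lens [-122.162    0.513    0.26 ] lens in bottle [  -1.146 -122.158   -0.3  ] zang 0.00044029692894045956
```

View pics/ov1.png

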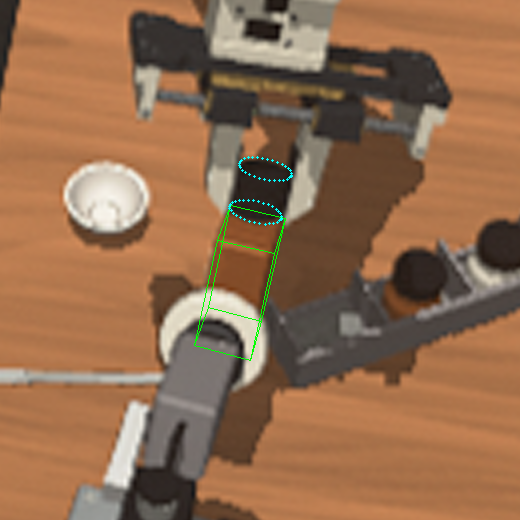

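>>> move_arm(steps="0 0 0 0 0 0; 0 0 0 0 0 0; 0 0 0 0 0 0; 0 0 0 0 0 0; 0 0 0 0 0 0; 0 0 0 0 0 0; 0 0 0 0 0 0; 0 0 0 0 0 0; 0 0 0 0 0 0; 0 0 0 0 0 0")

```text
time: 21.45
position: [557.6, 140.7, 216.6]
tool_rot: [[-0.073, 0.465, -0.883], [0.991, -0.065, -0.116], [-0.112, -0.883, -0.456]]
ft_force: [-1.0, 0.5, -2.0]
gripper_width: 32.5
```

>>> move_arm(steps="0 0 0 0 0.131 0; 0 0 0 0 0.131 0; 0 0 0 0 0.131 0; 0 0 0 0 0.131 0; 0 0 0 0 0.131 0; 0 0 0 0 0.131 0; 0 0 0 0 0.131 0; 0 0 0 0 0.131 0; 0 0 0 0 0.131 0; 0 0 0 0 0.131 0; 0 0 0 0 0.131 0; 0 0 0 0 0.131 0; 0 0 0 0 0 0; 0 0 0 0 0 0; 0 0 0 0 0 0")

```text
time: 22.95
position: [557.6, 140.7, 216.5]
tool_rot: [[0.882, 0.465, -0.074], [0.118, -0.065, 0.991], [0.455, -0.883, -0.112]]
ft_force: [-0.1, 0.4, -1.7]
gripper_width: 32.4
```

```bash
python3 chk.py 2; python3 ov.py s_k2.png ov2.png
```

```text
t 22.95 q [-0.071  0.154 -0.423  2.145  0.686  0.549 -0.913] p [557.589 140.734 216.512] F [-0.076  0.439 -1.715] w 32.43817596396314
shift tool mm [ 0.11   0.232 -0.502] turn tool [-0.     0.004  0.   ] rows>= 0.02736412842792829
mid in lens [-122.22     0.467    0.232] lens in bottle [122.217  -0.964  -0.261] zang 0.00031171507400040385
```

View pics/k2.png

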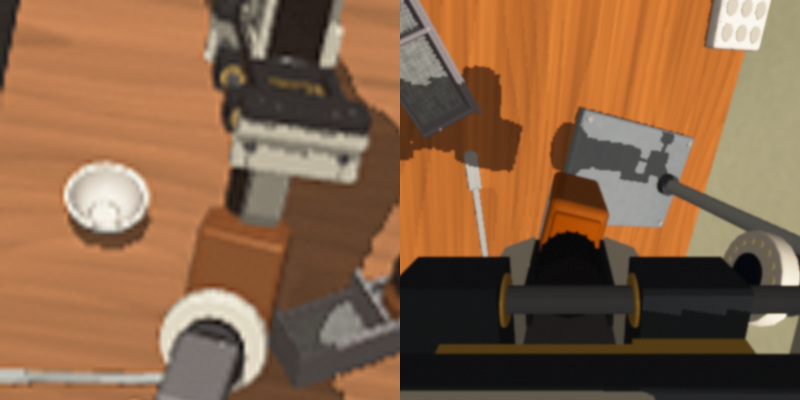

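Back side, unlabelled, faces the lens. Hold, then turn to the left-hand side.

>>> move_arm(steps="0 0 0 0 0 0; 0 0 0 0 0 0; 0 0 0 0 0 0; 0 0 0 0 0 0; 0 0 0 0 0 0; 0 0 0 0 0 0; 0 0 0 0 0 0; 0 0 0 0 0 0; 0 0 0 0 0 0; 0 0 0 0 0 0")

```text
time: 24.05
position: [557.6, 140.7, 216.5]
tool_rot: [[0.883, 0.465, -0.072], [0.115, -0.065, 0.991], [0.456, -0.883, -0.111]]
ft_force: [0.5, -0.2, -1.5]
gripper_width: 32.1
```

>>> move_arm(steps="0 0 0 0 0.131 0; 0 0 0 0 0.131 0; 0 0 0 0 0.131 0; 0 0 0 0 0.131 0; 0 0 0 0 0.131 0; 0 0 0 0 0.131 0; 0 0 0 0 0.131 0; 0 0 0 0 0.131 0; 0 0 0 0 0.131 0; 0 0 0 0 0.131 0; 0 0 0 0 0.131 0; 0 0 0 0 0.131 0; 0 0 0 0 0 0; 0 0 0 0 0 0; 0 0 0 0 0 0")

```text
time: 25.55
position: [557.6, 140.8, 216.5]
tool_rot: [[0.073, 0.465, 0.883], [-0.991, -0.065, 0.116], [0.112, -0.883, 0.456]]
ft_force: [0.2, -0.7, -1.9]
gripper_width: 32.6
```

```bash
python3 chk.py 3; python3 ov.py s_k3.png ov3.png
```

```text
t 25.55 q [-0.233  0.142 -0.247  2.15   0.639  0.532 -2.446] p [557.623 140.767 216.545] F [ 0.197 -0.717 -1.896] w 32.563059493663324
shift tool mm [0.528 0.247 0.062] turn tool [-0.     0.003 -0.   ] rows>= 0.01905544832095423
mid in lens [-122.178    0.506    0.247] lens in bottle [  0.849 122.176  -0.283] zang 0.0003971630497971464
```

View pics/k3.png

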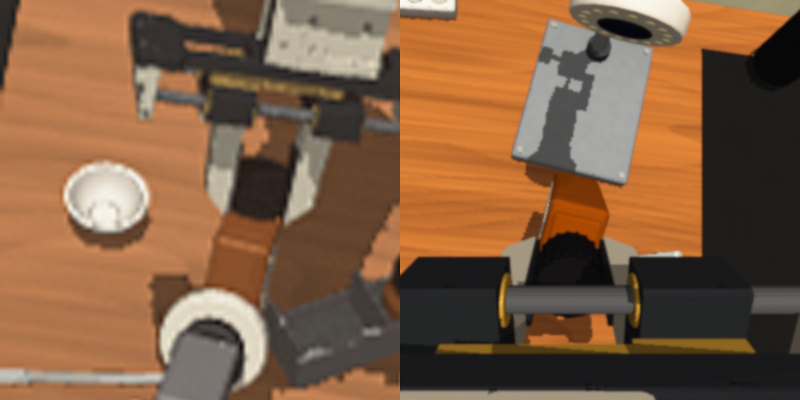

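>>> move_arm(steps="0 0 0 0 0 0; 0 0 0 0 0 0; 0 0 0 0 0 0; 0 0 0 0 0 0; 0 0 0 0 0 0; 0 0 0 0 0 0; 0 0 0 0 0 0; 0 0 0 0 0 0; 0 0 0 0 0 0; 0 0 0 0 0 0; 0 0 0 0 0 0; 0 0 0 0 0 0")

```text
time: 26.85
position: [557.6, 140.7, 216.6]
tool_rot: [[0.071, 0.465, 0.883], [-0.991, -0.065, 0.114], [0.11, -0.883, 0.456]]
ft_force: [0.6, -0.3, -0.9]
gripper_width: 32.6
```

```bash
python3 - <<'E'
from plan import *
o=log();q=np.array(o["q"]);p=o["position"];R=np.array(o["tool_rot"])
q,p,R=sim([[0,0,0,0,-.1425,0]]*16,q,p,R,8)
d,w=rel(p,R,p+np.array([-60,5,30]),R);print("retreat",d)
q,p,R=sim([list(d/2000)+[0,0,0]]*2,q,p,R,1)
tp,TR=place(.238,70);d,w=rel(p,R,tp,TR);print("to hover",d,w)
q,p,R=sim([[0,0,0]+list(w/4)]*4,q,p,R,1)
d,w=rel(p,R,tp,TR);print(d,w)
q,p,R=sim([list(d/3000)+[0,0,0]]*3,q,p,R,1)
E
```

```text
t 26.85 q [-0.234  0.142 -0.247  2.15   0.639  0.532 -2.448] p [557.638 140.733 216.566] F [ 0.575 -0.258 -0.918] w 32.60449720497632
7 [-0.09   0.151 -0.388  2.153  0.667  0.523 -1.324] e0.0 a0.00 dq0.14 margin0.27
15 [ 0.048  0.159 -0.535  2.154  0.708  0.537 -0.216] e0.0 a0.00 dq0.14 margin0.27
retreat [-25.542 -54.695  29.682]
0 [ 0.051  0.08  -0.556  2.191  0.622  0.556 -0.167] e0.0 a0.00 dq0.09 margin0.23
1 [ 0.042 -0.003 -0.564  2.223  0.527  0.581 -0.108] e0.0 a0.00 dq0.10 margin0.20
to hover [29.062 71.878 71.048] [0.392 0.031 0.291]
0 [ 0.076  0.042 -0.557  2.134  0.354  0.694  0.082] e0.0 a0.00 dq0.19 margin0.29
1 [ 0.107  0.101 -0.557  2.044  0.251  0.819  0.197] e0.0 a0.00 dq0.12 margin0.38
2 [ 0.13   0.17  -0.558  1.954  0.188  0.946  0.266] e0.0 a0.00 dq0.13 margin0.47
3 [ 0.145  0.245 -0.557  1.866  0.147  1.071  0.308] e0.0 a0.00 dq0.13 margin0.55
[50.262 82.566 41.42 ] [-0.  0.  0.]
0 [ 0.097  0.294 -0.557  1.877  0.181  1.02   0.242] e0.0 a0.00 dq0.07 margin0.54
1 [ 0.045  0.346 -0.55   1.884  0.216  0.971  0.176] e0.0 a0.00 dq0.07 margin0.54
2 [-0.008  0.399 -0.539  1.885  0.253  0.925  0.112] e0.0 a0.00 dq0.06 margin0.54
```

>>> move_arm(steps="0 0 0 0 -0.1425 0; 0 0 0 0 -0.1425 0; 0 0 0 0 -0.1425 0; 0 0 0 0 -0.1425 0; 0 0 0 0 -0.1425 0; 0 0 0 0 -0.1425 0; 0 0 0 0 -0.1425 0; 0 0 0 0 -0.1425 0; 0 0 0 0 -0.1425 0; 0 0 0 0 -0.1425 0; 0 0 0 0 -0.1425 0; 0 0 0 0 -0.1425 0; 0 0 0 0 -0.1425 0; 0 0 0 0 -0.1425 0; 0 0 0 0 -0.1425 0; 0 0 0 0 -0.1425 0; -0.013 -0.027 0.015 0 0 0; -0.013 -0.027 0.015 0 0 0")

```text
time: 28.65
position: [496.6, 145.4, 245.1]
tool_rot: [[0.625, 0.462, -0.629], [0.731, -0.065, 0.679], [0.273, -0.884, -0.379]]
ft_force: [0.1, -0.2, -1.4]
gripper_width: 32.6
```

>>> move_arm(steps="0 0 0 0.098 0.008 0.073; 0 0 0 0.098 0.008 0.073; 0 0 0 0.098 0.008 0.073; 0 0 0 0.098 0.008 0.073; 0 0 0 0 0 0; 0 0 0 0 0 0")

```text
time: 29.25
position: [497.6, 145.4, 244.9]
tool_rot: [[0.715, 0.0, -0.699], [0.699, -0.0, 0.715], [0.0, -1.0, -0.0]]
ft_force: [-0.3, 0.3, -1.9]
gripper_width: 32.6
```

```bash
python3 - <<'E'
from plan import *
o=log();print(o["tool_rot"]);delta(*place(.238,70))
im,c=snap("wrist","w10.png")
for n in("wrist",):print([(x["uv"],x["conf"],plane(0,x["uv"],6,c)) for x in robot.place_of(n,"empty_bay")])
E
```

```text
t 29.25 q [ 0.094  0.25  -0.501  1.856  0.136  1.069  0.315] p [497.634 145.396 244.904] F [-0.274  0.263 -1.934] w 32.59332011945752
[[ 0.715  0.    -0.699]
 [ 0.699 -0.     0.715]
 [ 0.    -1.    -0.   ]]
shift tool mm [50.417 80.902 41.762] turn tool [ 0.    -0.002  0.   ] rows>= 2.081443344117236
[([355.7, 133.7], 0.88, array([500.765, 206.28 ,   6.   ]))]
```

View pics/w10.png

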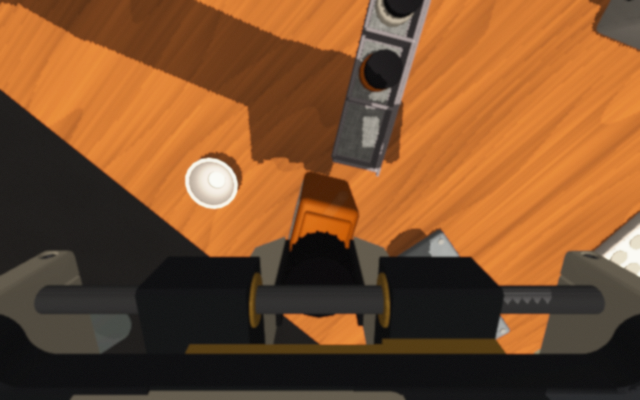

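```bash
python3 - <<'E'
import cv2
im=cv2.imread("pics/w10.png")
cv2.imwrite("pics/w10c.png",cv2.resize(im[80:180,320:420],None,fx=6,fy=6,interpolation=2))
im=cv2.imread("pics/w3.png")
cv2.imwrite("pics/w3t.png",cv2.resize(im[0:120,225:345],None,fx=5,fy=5,interpolation=2))
E
```

```text
(no output)
```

View pics/w10c.png

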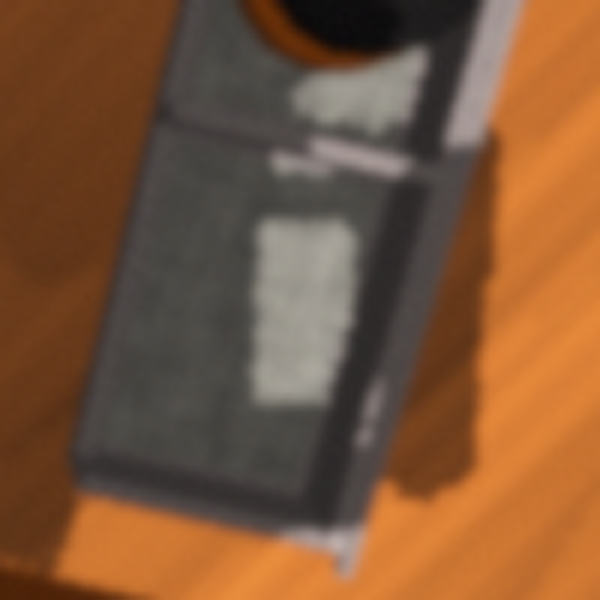

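View pics/w3t.png

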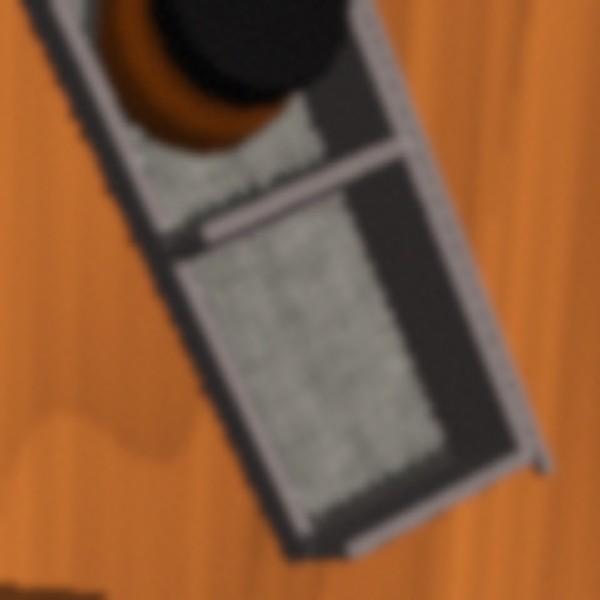

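```bash
cat > tray2.py <<'E'
from h import *
from scipy.optimize import least_squares
Cc={"w3":(cal("w3.png"),5,(225,0)),"w10":(cal("w10.png"),6,(320,80)),"w2":(cal("w2.png"),3,(290,0))}
# (img, axis 'x'/'y', value, z, crop points)
O=[("w3","x",23,6,[(352,210),(400,325),(445,440)]),("w3","x",23,42,[(405,165),(470,320),(520,445)]),("w3","y",-105,42,[(355,550),(440,505),(520,462)]),
("w3","y",-35,42,[(210,232),(300,190),(395,150)]),("w3","x",-25,18,[(185,268),(245,395),(305,525)]),("w3","x",27,42,[(430,170),(500,340)]),
("w10","x",23,6,[(385,215),(345,350),(305,490)]),("w10","x",-25,18,[(150,170),(115,305),(80,440)]),("w10","y",-103,6,[(120,462),(200,477),(280,493)]),("w10","y",-35,42,[(320,152),(400,170)]),
("w2","x",27,42,[(263,0),(310,290),(345,527)]),("w2","x",-27,18,[(70,0),(150,355),(180,480)]),("w2","y",-35,42,[(240,338),(300,323)])]
def rs(p):
    r=[]
    for n,a,v,z,pts in O:
        c,s,off=Cc[n]
        for u in pts:
            P=plane(0,np.array(u)/s+off-.4,z,c)[:2]-p[:2];t=p[2]
            r.append((P@[np.cos(t),np.sin(t)] if a=="x" else P@[-np.sin(t),np.cos(t)])-v)
    return r
s=least_squares(rs,[467,270,.53],loss="soft_l1");p=s.x
r=rs(p);i=0
print(p)
for n,a,v,z,pts in O: print(n,a,v,z,np.array(r[i:i+len(pts)]));i+=len(pts)
t=p[2];print("bay",p[0]+70*np.sin(t),p[1]-70*np.cos(t))
E
python3 tray2.py
```

```text
[467.439 270.455   0.536]
w3 x 23 6 [ 0.106  0.412 -0.033]
w3 x 23 42 [-1.432 -0.316  0.068]
w3 y -105 42 [0.142 0.021 0.032]
w3 y -35 42 [ 0.218  0.422 -0.108]
w3 x -25 18 [-0.481 -0.033  0.136]
w3 x 27 42 [-0.212  0.965]
w10 x 23 6 [0.074 0.009 0.243]
w10 x -25 18 [-1.31  -1.394 -1.481]
w10 y -103 6 [-1.331 -0.436  0.259]
w10 y -35 42 [-0.457 -0.04 ]
w2 x 27 42 [3.399 2.749 0.903]
w2 x -27 18 [-0.494 -0.137  0.7  ]
w2 y -35 42 [0.434 0.334]
bay 503.1965177877091 210.2767574853218
```

```bash
sed -i 's/^BAY=.*/BAY=np.array([503.2,210.3,6]);BY=.536/' plan.py; python3 - <<'E'
from plan import *
d,w=delta(*place(.238,60)); print(d/3)
E
```

```text
shift tool mm [49.969 91.334 41.109] turn tool [ 0.001  0.002 -0.   ] rows>= 2.238638012173747
[16.656 30.445 13.703]
```

>>> move_arm(steps="0.025 0.015 0.0205 0.001 0.002 0; 0.025 0.015 0.0205 0 0 0; 0 0.03 0 0 0 0; 0 0.031 0 0 0 0; 0 0 0 0 0 0; 0 0 0 0 0 0")

```text
time: 29.95
position: [503.6, 210.2, 155.3]
tool_rot: [[0.715, -0.001, -0.699], [0.699, 0.0, 0.715], [-0.001, -1.0, 0.001]]
ft_force: [-0.3, 0.2, -1.1]
gripper_width: 32.3
```

```bash
python3 - <<'E'
from plan import *
o=log();delta(*place(.238,0));snap("wrist","w11.png");snap("scene","s11.png")
RB=np.array(o["tool_rot"])@toolInB(.238).T;org=o["position"]-RB[:,2]*88
c=cal("w11.png");im=cv2.resize(cv2.imread("pics/w11.png"),None,fx=3,fy=3,interpolation=2)
px=lambda X:tuple(int(v) for v in (proj(0,org+RB@np.array(X,float),c)+.5)*3)
for z in(0,76):
    q=[(-18,-28,z),(18,-28,z),(18,28,z),(-18,28,z)]
    for i in range(4): cv2.line(im,px(q[i]),px(q[(i+1)%4]),(0,255,0),1)
W=lambda x,y,z:tuple(int(v) for v in (proj(0,BAY*[1,1,0]+rz(BY)@[x,y,z],c)+.5)*3)
q=[(-23,-33,6),(23,-33,6),(23,33,6),(-23,33,6)]
for i in range(4): cv2.line(im,W(*q[i]),W(*q[(i+1)%4]),(255,0,255),1)
cv2.imwrite("pics/w11o.png",im[250:850,750:1200])
E
python3 ov.py s11.png ov11.png
```

```text
t 29.95 q [-0.043  0.412 -0.496  1.878  0.243  0.912  0.12 ] p [503.559 210.163 155.34 ] F [-0.331  0.18  -1.062] w 32.33368301808725
shift tool mm [-0.13  61.34   0.291] turn tool [-0.001  0.    -0.001] rows>= 1.2268190060415778
```

View pics/w11o.png

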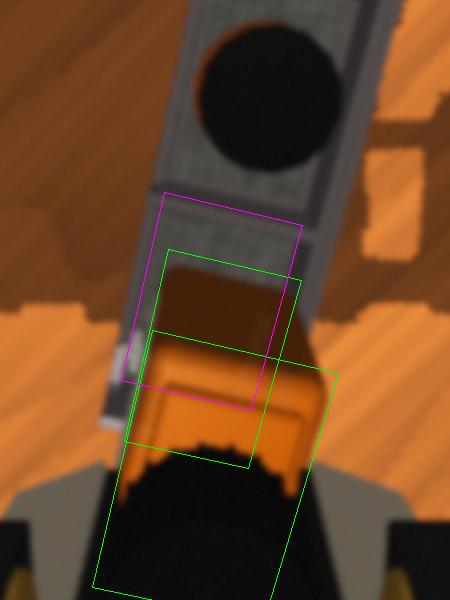

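View pics/ov11.png

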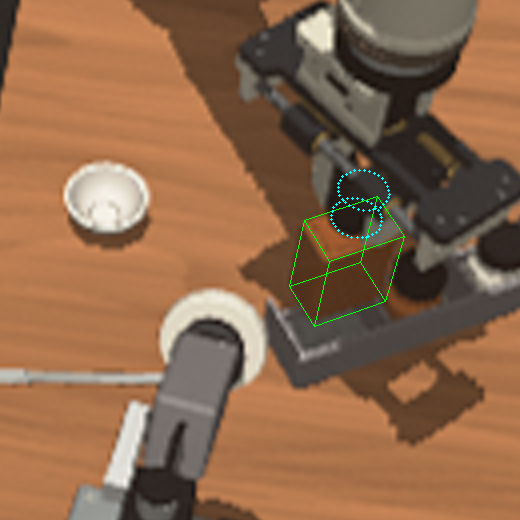

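>>> move_arm(steps="0 0.01 0.001 0 0 0; 0 0.015 0 0 0 0; 0 0.015 0 0 0 0; 0 0.008 0 0 0 0; 0 0.005 0 0 0 0; 0 0 0 0 0 0; 0 0 0 0 0 0")

```text
time: 30.75
position: [503.9, 210.9, 101.7]
tool_rot: [[0.716, -0.001, -0.698], [0.698, 0.001, 0.716], [-0.0, -1.0, 0.002]]
ft_force: [-0.7, 0.8, -1.5]
gripper_width: 32.5
```

```bash
python3 - <<'E'
from plan import *
o=log();delta(*place(.238,0));snap("wrist","w12.png");snap("scene","s12.png")
E
python3 ov.py s12.png ov12.png
```

```text
t 30.75 q [-0.071  0.489 -0.467  1.912  0.294  0.809  0.077] p [503.873 210.853 101.716] F [-0.707  0.82  -1.483] w 32.52043111972197
shift tool mm [-0.867  7.716  0.062] turn tool [-0.002 -0.001 -0.   ] rows>= 0.1552945553773392
```

View pics/ov12.png

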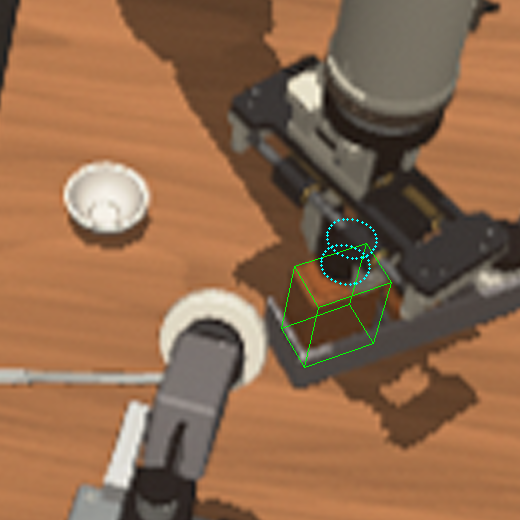

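>>> move_arm(steps="0 0.003 0 0 0 0; 0 0.002 0 0 0 0; 0 0.001 0 0 0 0; 0 0.001 0 0 0 0; 0 0 0 0 0 0; 0 0 0 0 0 0")

```text
time: 31.45
position: [503.7, 210.6, 94.7]
tool_rot: [[0.716, -0.001, -0.698], [0.698, 0.001, 0.716], [-0.0, -1.0, 0.001]]
ft_force: [0.7, 0.2, -1.8]
gripper_width: 32.4
```

>>> move_arm(steps="0 0.0005 0 0 0 0; 0 0.0005 0 0 0 0; 0 0.0005 0 0 0 0; 0 0 0 0 0 0; 0 0 0 0 0 0")

```text
time: 31.95
position: [503.8, 210.8, 93.6]
tool_rot: [[0.716, -0.001, -0.698], [0.698, 0.001, 0.716], [-0.0, -1.0, 0.001]]
ft_force: [-1.8, -0.1, 4.0]
gripper_width: 32.1
```

>>> move_arm(steps="0 0 0 0 0 0; 0 0 0 0 0 0; 0 0 0 0 0 0; 0 0 0 0 0 0; 0 0 0 0 0 0; 0 0 0 0 0 0; 0 0 0 0 0 0; 0 0 0 0 0 0", hand=90)

```text
time: 32.75
position: [503.7, 210.7, 93.2]
tool_rot: [[0.716, -0.001, -0.698], [0.698, 0.001, 0.716], [-0.0, -1.0, 0.001]]
ft_force: [-0.7, -0.0, -0.5]
gripper_width: 82.2
```

>>> move_arm(steps="0 -0.01 0 0 0 0; 0 -0.02 0 0 0 0; 0 -0.03 0 0 0 0; 0 -0.03 0 0 0 0; 0 -0.03 0 0 0 0; 0 -0.02 -0.03 0 0 0; 0 0 -0.04 0 0 0; 0 0 0 0 0 0; 0 0 0 0 0 0")

```text
time: 33.65
position: [553.2, 159.3, 233.6]
tool_rot: [[0.718, -0.001, -0.696], [0.696, 0.001, 0.718], [-0.0, -1.0, 0.001]]
ft_force: [0.4, 0.9, -0.4]
gripper_width: 82.3
```

```bash
python3 - <<'E'
from plan import *
o=log();im,c=snap("wrist","w13.png");snap("scene","s13.png")
im=cv2.resize(cv2.imread("pics/w13.png"),None,fx=2,fy=2,interpolation=2)
px=lambda x,y,z:tuple(int(v) for v in (proj(0,BAY+rz(BY)@[x,y,z],c)+.5)*2)
for z in(0,76):
    q=[(-18,-28,z),(18,-28,z),(18,28,z),(-18,28,z)]
    for i in range(4): cv2.line(im,px(*q[i]),px(*q[(i+1)%4]),(0,255,0),1)
for t in np.arange(0,6.28,.2): cv2.circle(im,px(16.5*np.cos(t),16.5*np.sin(t),118),1,(255,255,0),-1)
u=np.array(px(0,0,76));print(u);y0=max(0,u[1]-300);x0=max(0,u[0]-350)
cv2.imwrite("pics/w13o.png",im[y0:y0+500,x0:x0+700])
cv2.imwrite("pics/s13c.png",cv2.resize(cv2.imread("pics/s13.png")[190:290,370:490],None,fx=5,fy=5,interpolation=2))
E
```

```text
t 33.65 q [ 0.063  0.369 -0.491  1.733  0.192  1.088  0.281] p [553.195 159.339 233.586] F [ 0.439  0.879 -0.427] w 82.28048081955936
[639 222]
```

View pics/w13o.png

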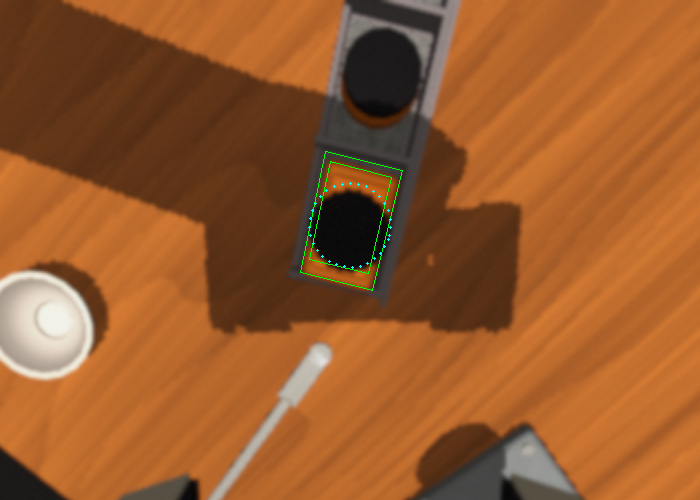

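View pics/s13c.png

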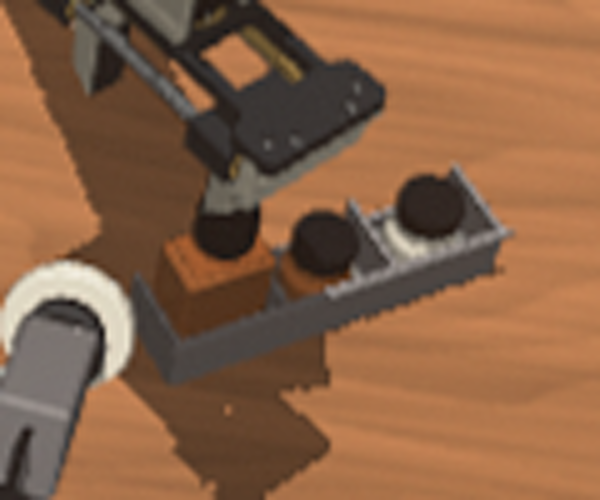

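```bash
python3 - <<'E'
from plan import *
c=cal("w13.png")
im=cv2.imread("pics/w13.png");u=proj(0,BAY+[0,0,60],c);x,y=map(int,u)
cv2.imwrite("pics/w13z.png",cv2.resize(im[max(0,y-60):y+50,x-60:x+60],None,fx=5,fy=5,interpolation=2))
E
```

```text
(no output)
```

View pics/w13z.png

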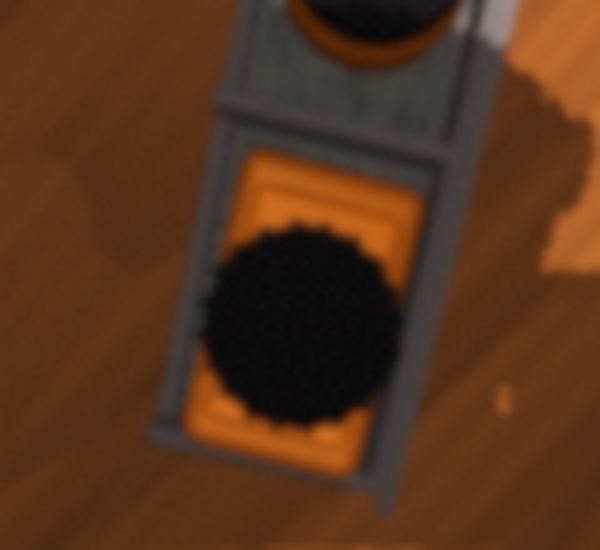

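```bash
python3 - <<'E'
from bench import robot
print(robot.observe()["time"]); print(robot.close_job())
E
```

```text
33.75
the job is handed in; nothing more can be done
None
```

I showed the square amber bottle to the inspection camera, stood it in the empty compartment of the grey tray, let go and backed off. I handed the job in at about 34 s of the 64 s allowed; no verdict is reported.

- **The four views:** I held the bottle by its cap and showed the label, right-hand, back and left-hand sides in that order. Each was held still for over 1 s. From the measured tool pose, the bottle's centre was about 122 to 124 mm in front of the lens. It was within 1 mm of the picture's centre and under 0.01 rad from square and upright. These figures rest on my own fit of the lens position, which is good to a few millimetres and about 0.02 rad. Outlines of the bottle drawn on the scene pictures of the label and right-hand views matched to about 2 pixels.
- **The placing:** I lowered the bottle until the wrist force showed it touching the tray floor, then opened the fingers. The last pictures show it upright and square in the compartment, about 2 mm from its middle.
- **Label direction:** I did not see the label itself after release. That it faces the low front lip follows from the known grip, and the scene picture shows the plain back on the opposite side.
- **Other objects:** Nothing was knocked on the way, as far as the pictures show. The flask, beaker and round bottle were in place after the lift, and the dish, spatula and tray jars look unmoved in the last pictures. No contact force showed apart from setting the bottle down.
- **Disagreements:** The network's label point in the first scene picture was about 4 pixels off, so I took the bottle's heading from the wrist picture instead. In the wrist picture just before placing, the bottle sat 2 to 3 mm off its predicted outline, within the compartment's 5 mm clearance. I shifted the tool 1 mm for it.

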